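# Morning check of the portioning scale

### The arm

A 7-joint arm with a two-finger parallel gripper is mounted at the origin on the work surface. World frame = base frame: x ahead of the robot, y to its left, z up, the work surface at z = 0. Lengths are in mm, angles in rad, forces in N, time in s.
With the tool pointing down it reaches from about 350 to 775 mm from the base axis. Payload 3.1 kg.
Tool frame: the origin (TCP) lies on the centre line of the jaws, within the pads' length; the fingertips stand 25 mm ahead of it and the grasp point (between the pads) lies 6 mm ahead of it (r.finger_overhang is the distance from the TCP to the fingertips, in mm); z points along the fingers, y is the direction in which the jaws open and shut (so a half turn about z gives the same grasp; the last joint's range is limited). The gripper opens to 85 mm and grips with 20 to 120 N. Pads are 22 mm wide; open, the fingers measure 114 mm over their backs; the gripper's body (76 mm by 85 mm) begins 54 mm behind the grasp point. The pads swing forward as they close: fully open they stand 13 mm farther back than shut.
Start: joints at [1.171, 0.311, 0.014, 1.512, -0.004, 1.319, -0.027], TCP at [192.651, -515.172, 256.304] pointing down, gripper open.
Joint ranges: [-2.7, 2.7], [-0.3, 1.91], [-1.27, 1.3], [0.12, 2.57], [-1.44, 4.58], [0.2, 2.03], [-3.05, 3.05]. Speed limits (rad/s): [2.79, 2.79, 3.14, 3.14, 3.14, 3.14, 3.14].

### API

Orientations are given as a unit quaternion [w, x, y, z].
In Python, from workcell import r gives the robot as it stands. The module is installed in compiled form; this text tells all that it offers.
- The arm moves only by the tool arm_command, never from a script. Its argument "series" is one flat list of numbers, 7 for each row, row after row: the opening, from 0 (shut) to 1 (fully open), then the shift along the tool's x, y, z in m, then the turn, a rotation vector about the tool's x, y, z in rad. In form: [gripper, x, y, z, rx, ry, rz, gripper, x, y, z, rx, ry, rz, ...]. A call has exactly 8 rows; each row shifts and turns the commanded pose from where the row before left it, along the tool's axes as they then stand; what a row does not reach is not made up. A row lasts 1/10 s, in which the tool goes at most 50 mm and 8.59 degrees, less where a joint would pass 70% of its speed; a pose out of reach is approached as far as the arm can. A call is refused whole if a number of a shift passes 0.05 or a number of a turn 0.15, either way. A call with a gripper value outside its range is refused whole. The fingers move at their own pace and stop on an object; the grip force is fixed at half the most. Time passes only in rows, so rows that do not move let the fingers close, or fill a call up. It gives the time, the measured TCP pose, the force and the opening at its end, in the units of the state.
- r.read_state(): the state, without advancing time (a new reading comes with each control period).
- r.capture(name): name is "side" or "top"; returns the picture (400x640x3 uint8, red, green, blue); there is no depth.
- r.camera_model(name): a dict with "K" (3x3 intrinsics, pixels), "origin" and "attitude" of the camera in the world. Camera axes: x right, y up, looking along -z (the intrinsics and any distortion apply to the point x, -y, -z); pixel columns grow to the right and rows downward; lengths in mm; the calibration is good to about 2 mm. A picture is of the moment at which its call begins. camera_model takes no time and is no camera call.
- r.hand_in(): hands the job in, once; it reports no verdict.
The state is a dict: "clock": time; "joints": joint angles; "qvel": joint speeds; "effort": joint torques, N m; "eef_pos": TCP position; "ee_rot": TCP orientation; "wrist_force": force on the tool from outside, world axes, zero at the start; "ft_torque": the same for the moment, N m; "finger_gap": finger opening in mm.
Only numpy, scipy, OpenCV 4.12 (cv2) and the standard library are available. Lean on these libraries where they do the work, as an engineer would, in place of code of your own. Each camera call takes 0.05 s, during which the arm holds its last target.

### The job

Give the food-packing scale its morning check: pull its lock plug out and put it in the wooden tray, and stand the scale's cover upright as a draught guard. Then stand the steel check weights that are there on the pan one at a time, largest first, each centred in the ring, let go and left in peace for two seconds before it goes upright into the tray; set them down gently, so that the pan never strikes its stop. Finish with plug and weights in the tray and the cover folded fully shut, without knocking over or shoving aside the jar, can, bottle or carton.

Things in the scene. Friction and masses are not known exactly. Their poses are not given: they have to be found in the camera images.
- weight_large: The large check weight, plain steel, about 0.8 kg: an upright cylinder 60 mm in diameter and 52 mm high, then a neck 16 mm in diameter and 16 mm high, then a flat round grip knob 26 mm in diameter and 18 mm high; 86 mm tall in all. Origin: centre of the underside; z is up its axis. It may be absent (None from the start).
- weight_medium: The medium check weight, plain steel, about 0.5 kg: an upright cylinder 50 mm in diameter and 42 mm high, then a neck 16 mm in diameter and 16 mm high, then a flat round grip knob 26 mm in diameter and 18 mm high; 76 mm tall in all. Origin: centre of the underside; z is up its axis. It may be absent (None from the start).
- weight_small: The small check weight, plain steel, about 0.32 kg: an upright cylinder 40 mm in diameter and 34 mm high, then a neck 16 mm in diameter and 16 mm high, then a flat round grip knob 26 mm in diameter and 18 mm high; 68 mm tall in all. Origin: centre of the underside; z is up its axis. It may be absent (None from the start).
- scale: The portioning scale, fixed: white housing 175 mm (x) by 180 mm (y) round the origin, plus a front deck reaching to x = -165 mm; both 55 mm high. Origin: on the table under the pan's centre; x points from the deck across the pan, z up. The lock socket is in the deck at x = -125 mm, y = +40 mm; the black display is on the deck at y < 0.
- pan_centre (a point): Centre of the top face of the scale's pan, 68 mm above the table when unloaded. The pan is a square steel plate, 150 mm by 150 mm, with a thin dark ring (90 mm across) marked about its centre. It is sprung: it sinks about 1 mm per newton (about 8 mm under the large weight) and strikes its stop 15 mm down.
- pan (a joint): How far the pan is pressed down from its highest position, m: about 0 unloaded, stop at 0.015.
- cover (a joint): Angle of the scale's flat grey cover, rad: 0 is shut, flat over the pan; 1.57 is upright; stop at 1.9, leaning outwards. The hinge is stiff (0.32 N m, about 1.6 N at the ear): the cover stays where it is left. Panel: 165 mm along the hinge, 172 mm from the hinge to its free edge, 5 mm thick.
- cover_hinge (a point): Middle of the cover's hinge line, fixed on the scale at x = 0, y = -88 mm, z = 85 mm of the scale frame; the hinge line runs along the scale's x axis. The shut cover reaches from here in the scale's +y direction.
- cover_ear (a point): Centre of the cover's black grip ear (z: square to the panel), in the panel's plane 200 mm from the hinge line, 28 mm beyond the middle of the free edge: a disc 24 mm in diameter, its flat faces 16 mm apart along the hinge line. Pinched from above with the fingers closing along the hinge line, it turns between them. Its neck is 16 mm wide, 6 mm thick.
- lock_plug: The scale's lock plug, 0.1 kg. Grip: ribbed black block 44 (x) by 20 (y) by 40 mm high; under it an 18 mm square stem 28 mm long. Origin: on the axis at the grip's underside, z up. It starts fully home in the socket, stem down, grip on the deck, its x along the scale's x. A sprung detent holds it: pull straight up with 5 to 20 N over 15 mm; clear after 30 mm.
- tray_in (a point): Centre of the inner floor of the open wooden weight tray, fixed, 6 mm above the table: outside 260 mm (x) by 180 mm (y), walls 6 mm thick, rim 35 mm above the table; this frame's x runs along the long side.
- jar: A closed glass jar, 72 mm in diameter, 110 mm tall; a bystander. Origin: centre of its underside.
- can: A food can, 74 mm in diameter, 110 mm tall; a bystander. Origin: centre of its underside.
- spray: A white plastic bottle with a red cap, 80 mm in diameter, 200 mm tall; a bystander. Origin: centre of its underside.
- carton: A cardboard carton, 70 by 110 by 150 mm tall; a bystander. Origin: centre of its underside.
Things that resemble listed ones, but are neither listed nor needed, are in the scene too. Leave any purple look-alike of the weight_large alone.

How it is judged (in metres and radians):
On the way, in this order (a step that is already met when the one before it is completed fails the run):
1. the lock plug is out of its socket and lies in the tray, let go, and the cover stands upright (1.40 to 1.74 rad) (x of lock_plug in the frame of tray_in between -0.125 and 0.125 m and y of lock_plug in the frame of tray_in between -0.085 and 0.085 m and z of lock_plug in the frame of tray_in between -0.003 and 0.06 m and linear speed of lock_plug below 0.02 m/s and contact force between lock_plug and the fingers below 0.05 N and value of joint cover between 1.4 and 1.74 rad), for 0.3 s.
2. the large weight, if present, stands alone on the pan within 15 mm of its centre, upright, let go and at rest, with the cover upright, for 1.5 s (horizontal distance between weight_large and pan_centre below 0.015 m and angle between weight_large's own z axis and vertical below 0.08 rad and contact force between weight_large and pan above 1 N and linear speed of weight_large below 0.02 m/s and contact force between weight_large and the fingers below 0.05 N and angle between the z axis of cover_ear and the z axis of weight_large, either way round above 1.38 rad and horizontal distance between weight_large and weight_medium above 0.12 m and horizontal distance between weight_large and weight_small above 0.12 m), for 1.5 s.
3. the medium weight, if present, stands alone on the pan within 15 mm of its centre, upright, let go and at rest, with the cover upright, for 1.5 s (horizontal distance between weight_medium and pan_centre below 0.015 m and angle between weight_medium's own z axis and vertical below 0.08 rad and contact force between weight_medium and pan above 1 N and linear speed of weight_medium below 0.02 m/s and contact force between weight_medium and the fingers below 0.05 N and angle between the z axis of cover_ear and the z axis of weight_medium, either way round above 1.38 rad and horizontal distance between weight_medium and weight_large above 0.12 m and horizontal distance between weight_medium and weight_small above 0.12 m), for 1.5 s.
4. the small weight, if present, stands alone on the pan within 15 mm of its centre, upright, let go and at rest, with the cover upright, for 1.5 s (horizontal distance between weight_small and pan_centre below 0.015 m and angle between weight_small's own z axis and vertical below 0.08 rad and contact force between weight_small and pan above 1 N and linear speed of weight_small below 0.02 m/s and contact force between weight_small and the fingers below 0.05 N and angle between the z axis of cover_ear and the z axis of weight_small, either way round above 1.38 rad and horizontal distance between weight_small and weight_large above 0.12 m and horizontal distance between weight_small and weight_medium above 0.12 m), for 1.5 s.
At the end, for the whole second after the job is handed in: The lock plug lies in the tray (within its walls, at rest, let go); every weight that is present stands on the tray's floor, upright within 0.15 rad, within its walls, at rest; the cover is shut to within 0.08 rad (x of lock_plug in the frame of tray_in between -0.125 and 0.125 m and y of lock_plug in the frame of tray_in between -0.085 and 0.085 m and z of lock_plug in the frame of tray_in between -0.003 and 0.06 m and linear speed of each of lock_plug, weight_large, weight_medium, weight_small below 0.02 m/s and contact force between lock_plug and the fingers below 0.05 N and value of joint cover below 0.08 rad and x of weight_large in the frame of tray_in between -0.122 and 0.122 m and y of weight_large in the frame of tray_in between -0.082 and 0.082 m and z of weight_large in the frame of tray_in between -0.004 and 0.015 m and angle between each of weight_large, weight_medium, weight_small's own z axis and vertical below 0.15 rad and x of weight_medium in the frame of tray_in between -0.122 and 0.122 m and y of weight_medium in the frame of tray_in between -0.082 and 0.082 m and z of weight_medium in the frame of tray_in between -0.004 and 0.015 m and x of weight_small in the frame of tray_in between -0.122 and 0.122 m and y of weight_small in the frame of tray_in between -0.082 and 0.082 m and z of weight_small in the frame of tray_in between -0.004 and 0.015 m); the robot touches nothing.
It fails at once if the pan strikes its stop (pressed down more than 13.5 mm) (value of joint pan above 0.0135 m).
It fails at once if the jar, can, bottle or carton is knocked over or shoved more than 6 cm (angle between any of jar, can, spray, carton's own z axis and vertical above 0.6 rad or distance of any of jar, can, spray, carton from where it was at the start of the episode above 0.06 m).
Of weight_large, weight_medium, weight_small only 2 to 3 are there at a start; the rules pass over those that are not, and their reading is None.
At some moment in a run one of weight_large, weight_medium, weight_small may be knocked a few centimetres aside while the robot is not near it.
It also fails if it takes over 210 s, if anything falls off the work surface, if the arm or the gripper's body presses on something with over 40 N, if the wrist force passes 120 N, or if a joint passes its speed limit or range.

## Working session

There is one attempt and no reset: what is moved stays moved. The work goes in short steps, Python scripts to look and compute and a tool call to move; the robot and the scene stay as the last step left them, time stands still between calls to the robot, and variables do not carry over. Pictures are saved under pics/ and viewed, and the job is handed in when it is done.

Besides the shell and the picture viewer there is one more tool, called after ">>>" by a JSON object that holds its "fn" and its "kwargs", one argument or row to a line. arm_command: Moves the arm, as the interface text tells. Its arguments: {"type":"object","properties":{"series":{"type":"array"}},"required":["series"]}

```bash
mkdir -p pics; ls
cat > h.py <<'E'
import numpy as np, cv2
from workcell import r
def snap(n,f):
    im=np.asarray(r.capture(n)); cv2.imwrite('pics/'+f+'.png',im[:,:,::-1]); return im
E
python3 - <<'E'
from h import *
for n in ('side','top'):
    snap(n,n+'0'); print(r.camera_model(n))
s=r.read_state()
for k,v in s.items(): print(k,v)
E
```

```text
pics
{'K': array([[392.69034636,   0.        , 312.47099957],
       [  0.        , 392.69034636, 205.94116702],
       [  0.        ,   0.        ,   1.        ]]), 'origin': array([492.38196492, 692.77289588, 676.92050988]), 'attitude': array([-0.06380296, -0.02265424,  0.42028372,  0.90486328])}
{'K': array([[419.33421997,   0.        , 316.17182679],
       [  0.        , 419.33421997, 193.78445298],
       [  0.        ,   0.        ,   1.        ]]), 'origin': array([ 381.77868822,   11.89834104, 1087.97268825]), 'attitude': array([-0.67872634, -0.07255468,  0.07502789,  0.72693686])}
clock 0.1
joints [ 1.17128234  0.31168349  0.01396757  1.51291304 -0.00438561  1.31920059
 -0.02718085]
qvel [ 0.0006117  -0.00188069  0.00063353 -0.0038667  -0.0009873   0.0023215
 -0.00187423]
effort [ 7.53576696e-04 -3.80856049e+01  1.46484682e-01 -2.31242681e+01
  1.22265521e-02  8.08929442e-03  3.87923012e-05]
eef_pos [ 192.43491903 -514.5877649   255.30224949]
ee_rot [-1.05990207e-03  9.84027223e-01  1.78014725e-01 -2.41076143e-04]
wrist_force [0.00651353 1.12143323 0.26472851]
ft_torque [-0.0120823  -0.02449655 -0.02763704]
finger_gap 85.41506252351836
```

View pics/side0.png

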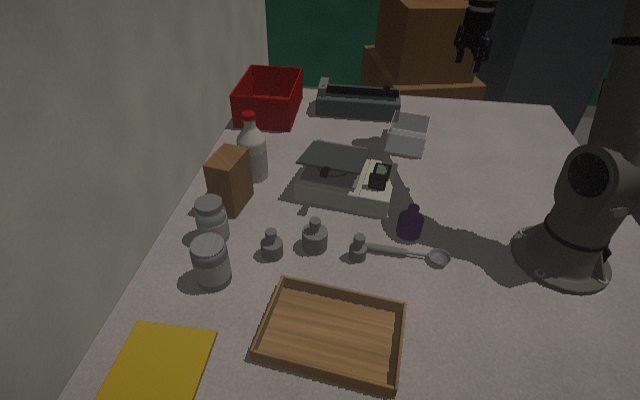

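View pics/top0.png

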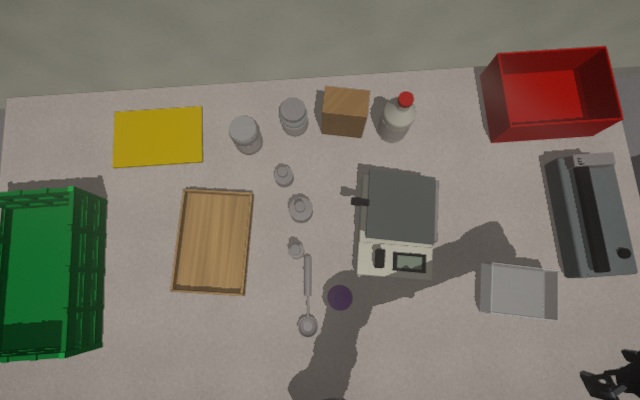

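```bash
cat >> h.py <<'E'
from scipy.spatial.transform import Rotation as R
cams={n:r.camera_model(n) for n in('side','top')}
def RM(q): return R.from_quat([q[1],q[2],q[3],q[0]]).as_matrix()
def ray(n,uv):
    c=cams[n]; K=c['K']; d=np.array([(uv[0]-K[0,2])/K[0,0],-(uv[1]-K[1,2])/K[1,1],-1.])
    return c['origin'],RM(c['attitude'])@d
def onz(n,uv,z):
    o,d=ray(n,uv); return o+d*(z-o[2])/d[2]
def proj(n,p):
    c=cams[n];q=RM(c['attitude']).T@(np.asarray(p,float)-c['origin']);K=c['K']
    return np.array([K[0,2]+K[0,0]*q[0]/-q[2],K[1,2]+K[1,1]*q[1]/q[2]])
def tri(a,b):
    o1,d1=ray('top',a);o2,d2=ray('side',b);d1=d1/np.linalg.norm(d1);d2=d2/np.linalg.norm(d2)
    t=np.linalg.lstsq(np.c_[d1,-d2],o2-o1,rcond=None)[0]
    p,q=o1+d1*t[0],o2+d2*t[1]; return (p+q)/2,np.linalg.norm(p-q)
E
python3 - <<'E'
from h import *
t=cv2.imread('pics/top0.png');s=cv2.imread('pics/side0.png')
cv2.imwrite('pics/c1.png',cv2.resize(t[90:320,220:450],None,fx=3.4,fy=2.6*1,interpolation=cv2.INTER_CUBIC)[:600])
cv2.imwrite('pics/c2.png',cv2.resize(s[130:280,240:460],None,fx=3.6,fy=3.6,interpolation=cv2.INTER_CUBIC))
# rough
for a,b in [((300,205),(315,223)),((283,171),(270,234)),((295,246),(358,239)),((340,297),(413,208)),((404,100),(249,115))]:
    print(tri(a,b), onz('top',a,70))
s=r.read_state();print(proj('top',s['eef_pos']),proj('side',s['eef_pos']))
E
```

```text
(array([569.2325012 ,  42.62126442,  73.57051206]), np.float64(4.248087611162016)) [572.05734168  42.62184051  70.        ]
(array([663.73237093,  80.58065418,  61.22335124]), np.float64(0.6100309759679527)) [661.63585896  79.99971355  70.        ]
(array([470.50527677,  61.76047514,  56.1914141 ]), np.float64(6.035929016897999)) [472.28551337  60.74773976  70.        ]
(array([345.200357  , -37.72076035,  78.30068641]), np.float64(1.0943035793790294)) [345.44287026 -38.22580364  70.        ]
(array([ 776.16883484, -212.95329811,  194.27582056]), np.float64(0.37888597701402654)) [ 830.77701352 -244.21785923   70.        ]
[606.80340785 366.77643831] [466.42873164  63.53888432]
```

View pics/c1.png

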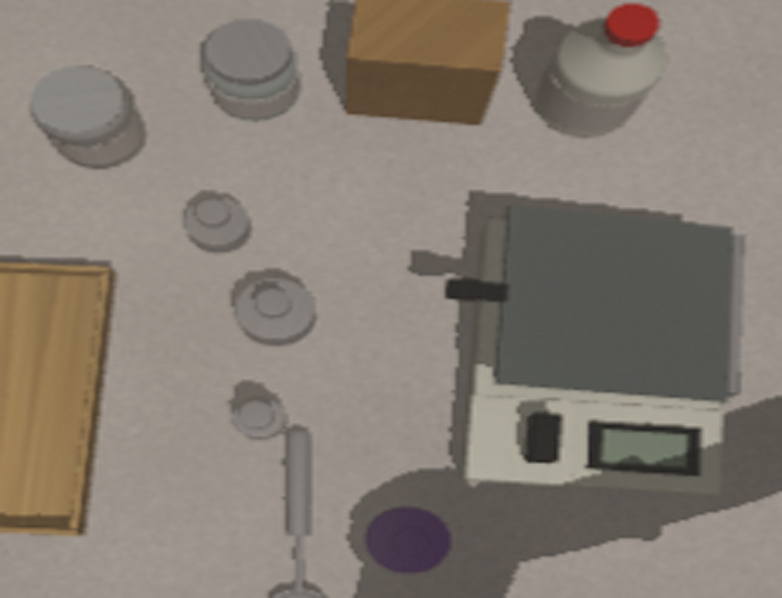

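View pics/c2.png

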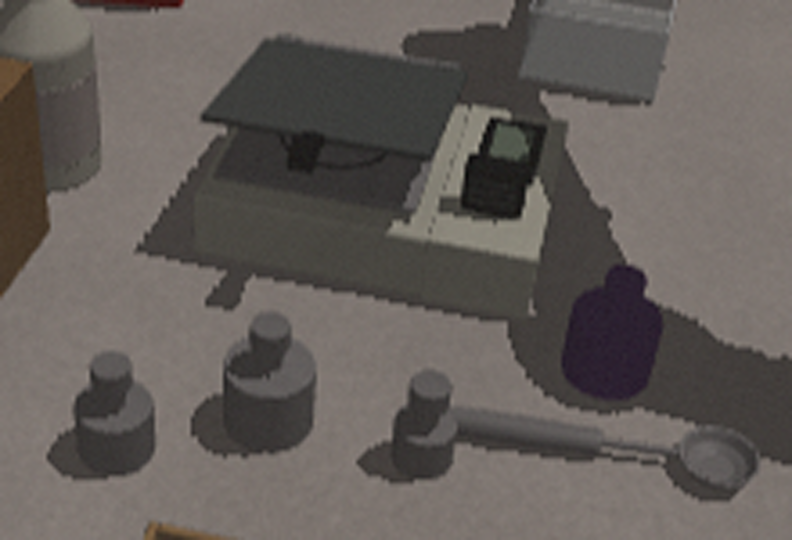

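Run:
```python
from h import *
t=cv2.imread('pics/top0.png');s=cv2.imread('pics/side0.png')
# weights: project checks
def C(p): return (220+p[0]/3.4,90+p[1]/2.6)
dl,dr=C((467,480)),C((718,490))
a,b=onz('top',dl,55),onz('top',dr,55);print('deck',a,b,np.linalg.norm(a-b),np.arctan2(*(a-b)[:2][::-1]))
cc=[C(p) for p in((508,204),(736,229),(727,399),(495,382))]
P=[onz('top',p,87)for p in cc]
for p in P: print('cover',p.round(1))
print([np.linalg.norm(P[i]-P[i-1]).round(1) for i in range(4)],'center',np.mean(P,0))
hinge=(P[1]+P[2])/2; print('hinge mid',hinge)
v=(P[0]+P[3])/2-hinge; print('dir y',np.arctan2(v[1],v[0])-np.pi/2, 'x', [np.arctan2(*(P[i]-P[j])[:2][::-1]) for i,j in((0,3),(1,2))])
hs=cv2.cvtColor(t,cv2.COLOR_BGR2GRAY)
m=(hs<50).astype(np.uint8)
n,l,st,ce=cv2.connectedComponentsWithStats(m)
for i in range(1,n):
    if st[i,4]>20: print(st[i],ce[i])
for nm,z in(('ear',85),):pass
# tray
hsv=cv2.cvtColor(t,cv2.COLOR_BGR2HSV); 
print(hsv[240,215],hsv[100,345],hsv[288,240])
m=((hsv[:,:,0]>8)&(hsv[:,:,0]<25)&(hsv[:,:,1]>90)).astype(np.uint8)
cs,_=cv2.findContours(m,0,2)
for c in cs:
    if cv2.contourArea(c)>1500:
        q=cv2.approxPolyDP(cv2.convexHull(c),5,True)[:,0]; print(q.tolist(),[onz('top',x,35).round(0)[:2].tolist() for x in q])
```

```text
deck [394.48307564 -85.02803537  55.        ] [ 373.26273543 -261.83787616   55.        ] 178.07869788547134 1.4513497860819364
cover [ 648.7 -134.5   87. ]
cover [ 612.9 -296.5   87. ]
cover [ 454.2 -269.8   87. ]
cover [ 480.8 -109.4   87. ]
[np.float64(169.8), np.float64(165.9), np.float64(161.0), np.float64(162.6)] center [ 549.14331657 -202.57750611   87.        ]
hinge mid [ 533.55410608 -283.1680337    87.        ]
dir y -0.1910773387106126 x [np.float64(-0.14826979646808158), np.float64(-0.16660661623788026)]
[ 501   48  121   85 4233] [577.51311127  79.3978266 ]
[492  56   7  14  57] [495.57894737  62.21052632]
[488 117  21  23 255] [496.8        127.04705882]
[554 167   5  11  24] [556.5  172.25]
[ 573  167   37  105 1719] [590.91623037 219.48691099]
[551 177  24  79 481] [562.7983368  219.49272349]
[  65  193   41  165 3902] [ 84.51255766 286.11609431]
[352 198  17   8 103] [359.25242718 201.32038835]
[   0  205   62  157 2842] [ 22.14848698 313.78641802]
[617 248  14  10 112] [623.42857143 252.78571429]
[375 250   9  18 146] [379.25342466 258.3630137 ]
[393 253  32  20 188] [409.12234043 263.07978723]
[564 255  12  14  47] [569.93617021 260.53191489]
[ 580  350   60   50 1462] [616.00547196 378.5745554 ]
[ 18 115 160] [ 17 123 131] [ 17 114 114]
[[184, 189], [252, 194], [242, 295], [170, 290]] [[641.0, 339.0], [616.0, 165.0], [365.0, 199.0], [389.0, 374.0]]
[[326, 86], [369, 91], [360, 137], [322, 133]] [[902.0, -47.0], [879.0, -162.0], [750.0, -125.0], [768.0, -26.0]]
```

Run:
```python
from h import *
t=cv2.imread('pics/top0.png');s=cv2.imread('pics/side0.png')
def C(p): return (220+p[0]/3.4,90+p[1]/2.6)
def S(p): return (240+p[0]/3.6,130+p[1]/3.6)
for nm,a,b in [('free far',(508,204),(203,118)),('free near',(495,382),(432,157)),('h near',(727,399),(465,68)),('h far',(736,229),(280,38)),
  ('deck nl',(467,480),(540,262)),('ear',(475,290),(305,150)),('plugtop',(543,430),(503,168))]:
    p,e=tri(C(a),S(b));print(nm,p.round(1),round(e,1))
cv2.imwrite('pics/c3.png',cv2.resize(t[155:290,340:450],None,fx=5.4,fy=4.4,interpolation=cv2.INTER_CUBIC)[:600])
cv2.imwrite('pics/c4.png',cv2.resize(s[130:220,285:405],None,fx=6.5,fy=6.5,interpolation=cv2.INTER_CUBIC))
```

```text
free far [ 639.8 -130.4  114.5] 3.0
free near [ 476.8 -105.9  115.5] 2.4
h near [ 454.2 -269.8   87.2] 0.1
h far [ 608.2 -296.3   85.9] 9.7
deck nl [394.1 -85.5  48.9] 1.0
ear [562.2 -99.8 115.9] 0.2
plugtop [ 429.6 -137.5   89.8] 10.5
```

View pics/c3.png

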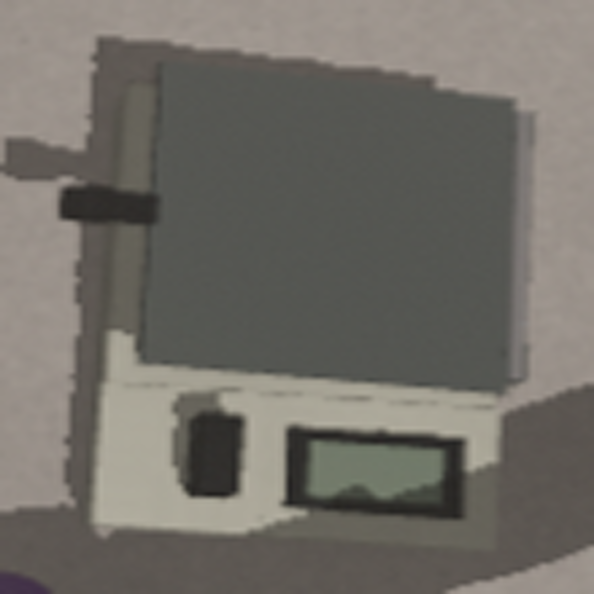

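View pics/c4.png

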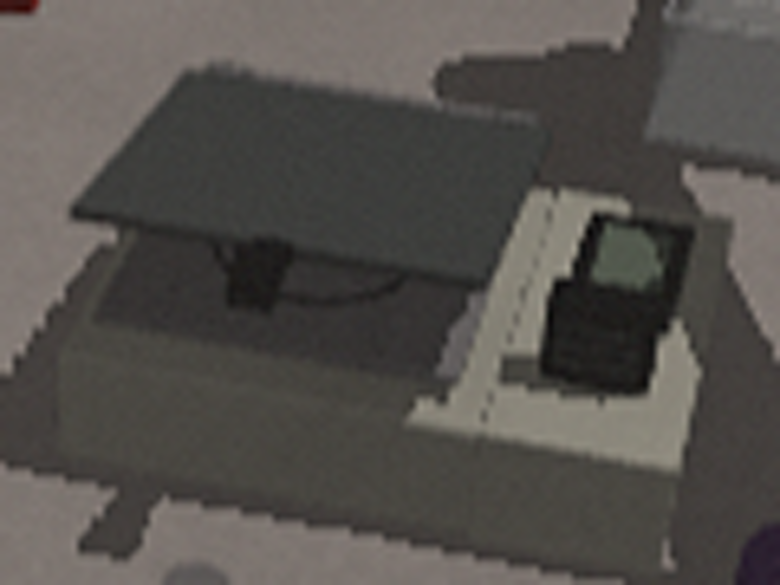

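Candidates:

- **Large weight:** plain steel, top (300,208). The purple look-alike at top (340,297) is left alone.
- **Medium weight:** top (283,175). The jar and can lids at (245,130) and (293,112) are too wide to be it.
- **Small weight:** top (296,250). The ladle at (307,270–325) lies right beside it.

The crops show three steel weights with knobs. The cover is ajar at about 0.16 rad, with the ear at about z=116. The plug is on the deck at top (379,258), next to the display at (409,263).

```bash
cat >> h.py <<'E'
YS=-0.149; SO=np.array([546.2,-199.2,0]); TR=np.array([503.,269,6]); YT=-0.136
def sc(x,y,z=0): return SO+np.array([np.cos(YS)*x-np.sin(YS)*y,np.sin(YS)*x+np.cos(YS)*y,z])
def tr(x,y,z=0): return TR+np.array([np.cos(YT)*x-np.sin(YT)*y,np.sin(YT)*x+np.cos(YT)*y,z])
def plan(wps,psi=None):
    """wps: list of world TCP points; psi target tool-x yaw. prints tool-frame turn then shift for each"""
    s=r.read_state(); M=RM(s['ee_rot']); p=np.array(s['eef_pos'])
    print('t',round(s['clock'],2),'pos',p.round(1),'psi',np.arctan2(M[1,0],M[0,0]).round(3),'gap',round(s['finger_gap'],1),'F',np.round(s['wrist_force'],1),'q7',round(s['joints'][6],2),'zaxis',M[:,2].round(4))
    if psi is not None:
        T=np.array([[np.cos(psi),np.sin(psi),0],[np.sin(psi),-np.cos(psi),0],[0,0,-1.]]).T
        T=np.array([[np.cos(psi),np.sin(psi),0],[np.sin(psi),-np.cos(psi),0],[0,0,-1.]])
        print(' turn',R.from_matrix(M.T@T).as_rotvec().round(4)); M=T
    for w in wps:
        w=np.asarray(w,float); print(' shift m',((M.T@(w-p))/1000).round(4),'->',w.round(0)); p=w
E
python3 - <<'E'
from h import *
P=sc(-125,40); print(P)
plan([[P[0],P[1],256],[P[0],P[1],150],[P[0],P[1],88]],YS)
E
```

```text
[ 428.52296877 -141.08703828    0.        ]
t 0.1 pos [ 192.4 -514.6  255.3] psi 0.358 gap 85.4 F [0.  1.1 0.3] q7 -0.03 zaxis [-9.e-04  2.e-03 -1.e+00]
 turn [-0.0021  0.0006  0.5069]
 shift m [ 0.178  -0.4044 -0.0007] -> [ 429. -141.  256.]
 shift m [0.    0.    0.106] -> [ 429. -141.  150.]
 shift m [0.    0.    0.062] -> [ 429. -141.   88.]
```

>>> {"fn": "arm_command", "kwargs": {
  "series": [0.6,0,0,0,0,0,0.127,0.6,0,0,0,0,0,0.127,0.6,0,0,0,0,0,0.127,0.6,0,0,0,0,0,0.126,0.6,0.018,-0.04,0,0,0,0,0.6,0.018,-0.04,0,0,0,0,0.6,0.018,-0.04,0,0,0,0,0.6,0.018,-0.04,0,0,0,0]
}}

```text
clock: 0.9
eef_pos: [288.1, -365.8, 255.8]
ee_rot: [-0.0, 0.997, -0.075, -0.0]
wrist_force: [1.5, -0.8, 0.4]
finger_gap: 50.8
```

>>> {"fn": "arm_command", "kwargs": {
  "series": [0.6,0.018,-0.04,0,0,0,0,0.6,0.018,-0.04,0,0,0,0,0.6,0.018,-0.04,0,0,0,0,0.6,0.018,-0.04,0,0,0,0,0.6,0.018,-0.04,0,0,0,0,0.6,0.016,-0.044,0,0,0,0,0.6,0,0,0.03,0,0,0,0.6,0,0,0.03,0,0,0]
}}

```text
clock: 1.7
eef_pos: [430.1, -140.2, 196.1]
ee_rot: [0.0, 0.997, -0.072, 0.001]
wrist_force: [-0.7, -1.0, -0.3]
finger_gap: 51.1
```

Run:
```python
from h import *
snap('top','t1');snap('side','s1')
P=sc(-125,40)
plan([[P[0],P[1],150],[P[0],P[1],88]],YS)
t=cv2.imread('pics/t1.png');s=cv2.imread('pics/s1.png')
cv2.imwrite('pics/c5.png',np.hstack([cv2.resize(t[190:290,330:430],None,fx=4,fy=4),cv2.resize(s[120:220,320:420],None,fx=4,fy=4)]))
```

```text
t 1.8 pos [ 425.2 -140.8  192.3] psi -0.148 gap 51.3 F [-0.5 -0.7 -0.5] q7 -1.49 zaxis [-0.0098  0.0032 -0.9999]
 turn [-0.0017  0.0102  0.001 ]
 shift m [ 0.0034 -0.0002  0.0423] -> [ 429. -141.  150.]
 shift m [0.    0.    0.062] -> [ 429. -141.   88.]
```

View pics/c5.png

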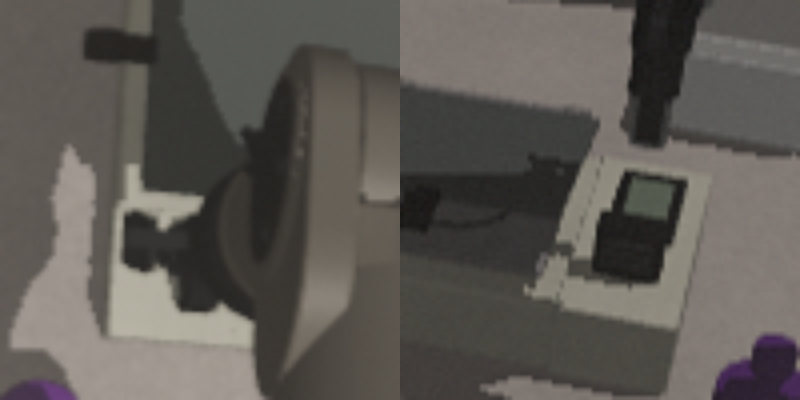

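Top crop: the arm is over the deck. Side crop: the fingers are above and behind the plug, with the plug at about (628,240) in the crop. I'll go down a bit and let it settle.

>>> {"fn": "arm_command", "kwargs": {
  "series": [0.6,0,0,0.02,0,0,0,0.6,0,0,0.02,0,0,0,0.6,0,0,0,0,0,0,0.6,0,0,0,0,0,0,0.6,0,0,0,0,0,0,0.6,0,0,0,0,0,0,0.6,0,0,0,0,0,0,0.6,0,0,0,0,0,0]
}}

```text
clock: 2.6
eef_pos: [429.0, -142.2, 156.8]
ee_rot: [0.0, 0.997, -0.075, 0.0]
wrist_force: [-0.5, 0.2, -0.3]
finger_gap: 51.6
```

Run:
```python
from h import *
P=sc(-125,40)
plan([[P[0],P[1],110],[P[0],P[1],88]],YS)
snap('side','s2');s=cv2.imread('pics/s2.png')
cv2.imwrite('pics/c6.png',cv2.resize(s[120:220,320:420],None,fx=5,fy=5))
e=r.read_state()['eef_pos']; print([proj('side',e+np.array([0,0,-25])),proj('side',[P[0],P[1],95])])
```

```text
t 2.6 pos [ 429.  -142.2  156.8] psi -0.149 gap 51.6 F [-0.5  0.2 -0.3] q7 -1.5 zaxis [ 8.e-04 -4.e-04 -1.e+00]
 turn [ 0.0002 -0.0009 -0.0002]
 shift m [-0.0006 -0.001   0.0468] -> [ 429. -141.  110.]
 shift m [0.    0.    0.022] -> [ 429. -141.   88.]
[array([380.01750537, 161.52087745]), array([378.37532276, 173.77389193])]
```

View pics/c6.png

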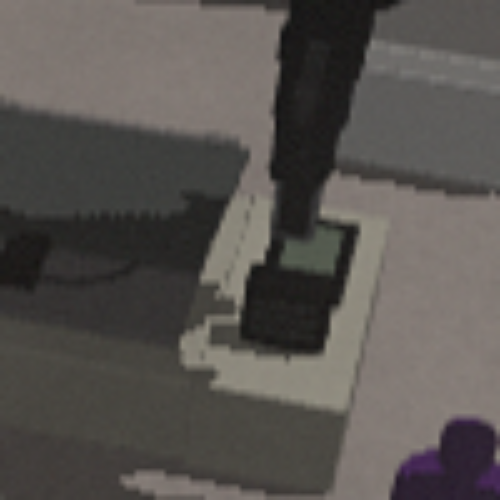

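Run:
```python
from h import *
s=cv2.imread('pics/s2.png')
P=sc(-125,40); 
im=cv2.resize(s[120:220,320:420],None,fx=6,fy=6,interpolation=cv2.INTER_CUBIC)
for dx,dy,z in [(-22,10,95),(22,10,95),(-22,10,55),(22,10,55),(-22,-10,95),(22,-10,95)]:
    q=proj('side',sc(-125+dx,40+dy,z)); c=((q+0.5-[320,120])*6).astype(int); cv2.circle(im,tuple(int(v) for v in c),3,(0,0,255),-1)
for x,y in [(-165,90),(-87,90)]:
    q=proj('side',sc(x,y,55)); c=((q+.5-[320,120])*6).astype(int); cv2.circle(im,tuple(int(v) for v in c),3,(0,255,0),-1)
im2=np.clip(im.astype(int)*2,0,255).astype(np.uint8)
cv2.imwrite('pics/c7.png',im2)
```

```text
(no output)
```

View pics/c7.png

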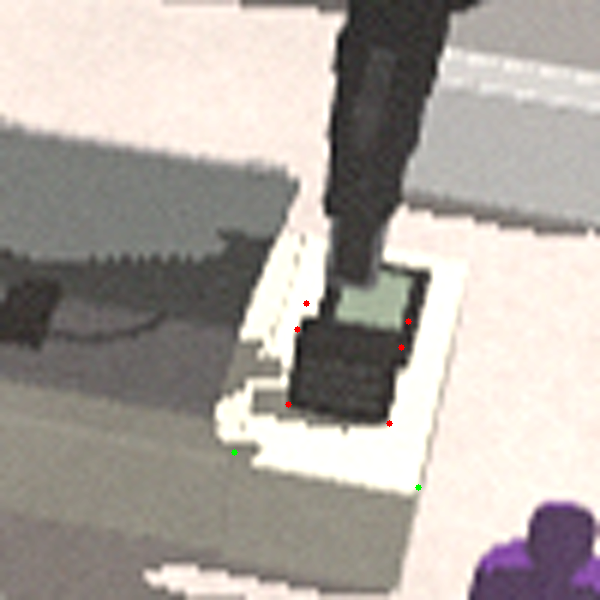

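The predicted plug corners (red) match the image to within about 1 px, so I'm going down.

>>> {"fn": "arm_command", "kwargs": {
  "series": [0.6,0,-0.001,0.023,0,0,0,0.6,0,0,0.023,0,0,0,0.6,0,0,0.023,0,0,0,0.6,0,0,0,0,0,0,0,0,0,0,0,0,0,0,0,0,0,0,0,0,0,0,0,0,0,0,0,0,0,0,0,0,0,0]
}}

```text
clock: 3.45
eef_pos: [430.4, -139.1, 88.9]
ee_rot: [-0.001, 0.997, -0.074, 0.002]
wrist_force: [-1.1, 6.6, 5.4]
finger_gap: 19.2
```

>>> {"fn": "arm_command", "kwargs": {
  "series": [0,0,0,0,0,0,0,0,0,0,-0.008,0,0,0,0,0,0,-0.008,0,0,0,0,0,0,-0.008,0,0,0,0,0,0,-0.008,0,0,0,0,0,0,-0.008,0,0,0,0,0,0,-0.01,0,0,0,0,0,0,-0.01,0,0,0]
}}

```text
clock: 4.25
eef_pos: [428.7, -142.1, 148.4]
ee_rot: [0.001, 0.997, -0.075, 0.0]
wrist_force: [0.3, -0.1, -1.0]
finger_gap: 19.3
```

Run:
```python
from h import *
L=tr(-80,0)
plan([[L[0],L[1],160],[L[0],L[1],73]])
snap('side','s3');s=cv2.imread('pics/s3.png')
cv2.imwrite('pics/c8.png',cv2.resize(s[100:220,300:440],None,fx=5,fy=5))
```

```text
t 4.25 pos [ 428.7 -142.1  148.4] psi -0.15 gap 19.3 F [ 0.3 -0.1 -1. ] q7 -1.51 zaxis [ 3.0e-04 -1.2e-03 -1.0e+00]
 shift m [-0.0681 -0.4165 -0.0121] -> [424. 280. 160.]
 shift m [-0.     -0.0001  0.087 ] -> [424. 280.  73.]
```

View pics/c8.png

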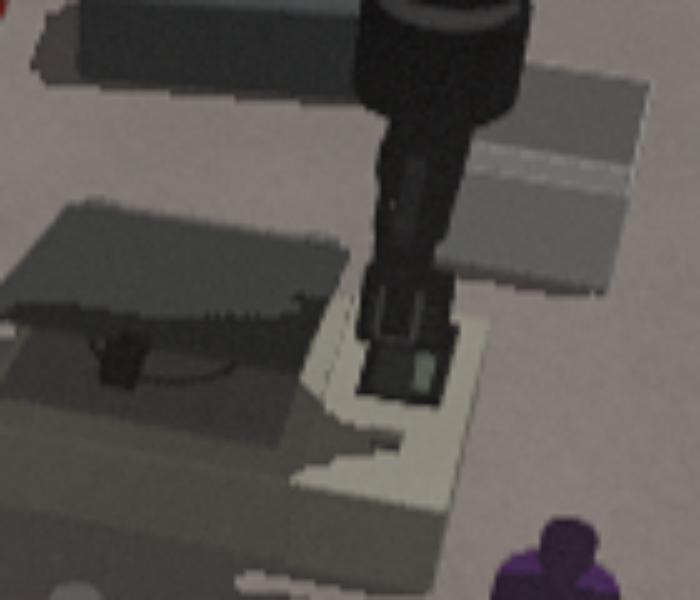

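The plug is out and held in the jaws. Next I carry it to the tray.

>>> {"fn": "arm_command", "kwargs": {
  "series": [0,-0.007,-0.042,-0.002,0,0,0,0,-0.007,-0.042,-0.002,0,0,0,0,-0.007,-0.042,-0.002,0,0,0,0,-0.007,-0.042,-0.002,0,0,0,0,-0.007,-0.042,-0.002,0,0,0,0,-0.007,-0.042,-0.002,0,0,0,0,-0.007,-0.042,0,0,0,0,0,-0.007,-0.042,0,0,0,0]
}}

```text
clock: 5.1
eef_pos: [423.6, 200.6, 159.8]
ee_rot: [0.0, 0.997, -0.075, 0.001]
wrist_force: [0.2, 0.4, -0.7]
finger_gap: 18.9
```

>>> {"fn": "arm_command", "kwargs": {
  "series": [0,-0.006,-0.042,0,0,0,0,0,-0.006,-0.039,0,0,0,0,0,0,0,0.03,0,0,0,0,0,0,0.02,0,0,0,0,0,0,0,0,0,0,0,0,0,0,0,0,0,0,0,0,0,0,0,0,0,0,0,0,0,0,0]
}}

```text
clock: 5.9
eef_pos: [424.6, 281.7, 110.7]
ee_rot: [-0.001, 0.997, -0.075, 0.001]
wrist_force: [0.2, 0.8, -0.7]
finger_gap: 19.1
```

Run:
```python
from h import *
L=tr(-80,0)
plan([[L[0],L[1],69]])
snap('side','s4')
```

```text
t 5.9 pos [424.6 281.7 110.7] psi -0.15 gap 19.1 F [ 0.2  0.8 -0.7] q7 -2.56 zaxis [ 0.0026  0.0013 -1.    ]
 shift m [-0.0007  0.002   0.0417] -> [424. 280.  69.]
```

View pics/s4.png

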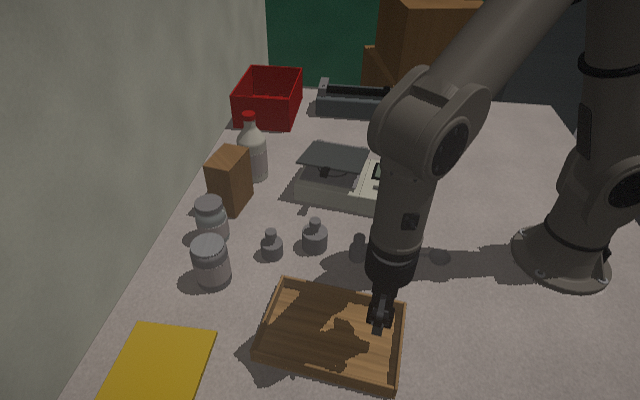

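The gripper with the plug, at about (380,315), is over the robot-side end of the tray. I'll lower, open and retreat.

>>> {"fn": "arm_command", "kwargs": {
  "series": [0,0,0.002,0.02,0,0,0,0,0,0,0.014,0,0,0,0,0,0,0.007,0,0,0,0,0,0,0,0,0,0,0.5,0,0,0,0,0,0,0.5,0,0,0,0,0,0,0.5,0,0,0,0,0,0,0.5,0,0,0,0,0,0]
}}

```text
clock: 6.75
eef_pos: [423.5, 279.5, 68.6]
ee_rot: [-0.0, 0.997, -0.075, 0.0]
wrist_force: [-0.0, 0.0, 0.3]
finger_gap: 42.6
```

>>> {"fn": "arm_command", "kwargs": {
  "series": [0.5,0,0,-0.03,0,0,0,0.5,0,0,-0.04,0,0,0,0.5,0,0,-0.04,0,0,-0.14,0.5,0,0,0,0,0,-0.14,0.5,0,0,0,0,0,-0.14,0.5,0,0,0,0,0,-0.14,0.5,0,0,0,0,0,-0.14,0.5,0,0,0,0,0,-0.14]
}}

```text
clock: 7.55
eef_pos: [423.3, 279.3, 178.4]
ee_rot: [0.0, 0.94, 0.341, 0.0]
wrist_force: [0.5, 0.1, -0.2]
finger_gap: 42.6
```

>>> {"fn": "arm_command", "kwargs": {
  "series": [0.5,0,0,0,0,0,-0.14,0.5,0,0,0,0,0,-0.14,0.5,0,0,0,0,0,-0.14,0.5,0,0,0,0,0,-0.14,0.5,0,0,0,0,0,-0.14,0.5,0,0,0,0,0,0,0.5,0,0,0,0,0,0,0.5,0,0,0,0,0,0]
}}

```text
clock: 8.35
eef_pos: [423.3, 279.3, 178.3]
ee_rot: [0.0, 0.768, 0.64, 0.0]
wrist_force: [-0.4, -0.2, -0.3]
finger_gap: 42.5
```

Run:
```python
from h import *
ca,sa=197.5,31
E=sc(0,-88+ca)
plan([[E[0],E[1],180],[E[0],E[1],122]],YS+np.pi/2)
snap('side','s5'); snap('top','t5')
s=cv2.imread('pics/s5.png');t=cv2.imread('pics/t5.png')
cv2.imwrite('pics/c9.png',np.vstack([s[120:400,150:550],t[120:330,150:550]]))
```

```text
t 8.35 pos [423.3 279.3 178.3] psi 1.389 gap 42.5 F [-0.4 -0.2 -0.3] q7 -1.1 zaxis [ 2.e-04 -1.e-04 -1.e+00]
 turn [ 0.0002  0.0001 -0.0329]
 shift m [-0.3455  0.1926 -0.0017] -> [562. -91. 180.]
 shift m [0.    0.    0.058] -> [562. -91. 122.]
```

View pics/c9.png

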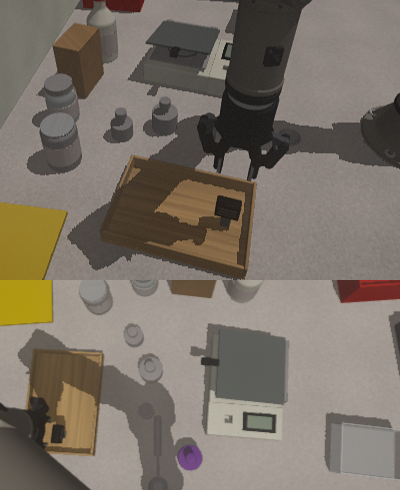

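The plug stands in the tray at side crop (228,208). Now I move to the ear.

>>> {"fn": "arm_command", "kwargs": {
  "series": [0.5,0,0,0,0,0,-0.033,0.5,-0.038,0.021,0,0,0,0,0.5,-0.038,0.021,0,0,0,0,0.5,-0.038,0.021,0,0,0,0,0.5,-0.038,0.021,0,0,0,0,0.5,-0.038,0.021,0,0,0,0,0.5,-0.038,0.021,0,0,0,0,0.5,-0.038,0.021,0,0,0,0]
}}

```text
clock: 9.25
eef_pos: [530.2, -7.1, 178.5]
ee_rot: [0.0, 0.757, 0.654, 0.0]
wrist_force: [0.8, 0.8, 1.1]
finger_gap: 42.8
```

>>> {"fn": "arm_command", "kwargs": {
  "series": [0.5,-0.038,0.021,0,0,0,0,0.5,-0.038,0.021,0,0,0,0,0.5,0,0,0.01,0,0,0,0.5,0,0,0,0,0,0,0.5,0,0,0,0,0,0,0.5,0,0,0,0,0,0,0.5,0,0,0,0,0,0,0.5,0,0,0,0,0,0]
}}

```text
clock: 10.05
eef_pos: [560.3, -85.6, 168.8]
ee_rot: [0.0, 0.757, 0.654, 0.0]
wrist_force: [-0.0, -0.4, 0.3]
finger_gap: 42.8
```

Run:
```python
from h import *
E=sc(0,-88+197.5)
plan([[E[0],E[1],122]],YS+np.pi/2)
snap('side','s6');s=cv2.imread('pics/s6.png')
im=cv2.resize(s[100:210,270:390],None,fx=5,fy=5,interpolation=cv2.INTER_CUBIC)
im=np.clip(im.astype(int)*2,0,255).astype(np.uint8)
for a,c in((0.12,(255,0,0)),(.16,(0,0,255)),(.2,(0,255,0))):
  for dx in(-8,8):
    q=(proj('side',sc(dx,-88+200*np.cos(a),85+200*np.sin(a)))+.5-[270,100])*5
    cv2.circle(im,tuple(int(v) for v in q),3,c,-1)
cv2.imwrite('pics/c10.png',im)
```

```text
t 10.05 pos [560.3 -85.6 168.8] psi 1.426 gap 42.8 F [-0.  -0.4  0.3] q7 -0.32 zaxis [ 7.e-04 -2.e-04 -1.e+00]
 turn [0.0007 0.0001 0.0039]
 shift m [-0.0049  0.003   0.0468] -> [562. -91. 122.]
```

View pics/c10.png

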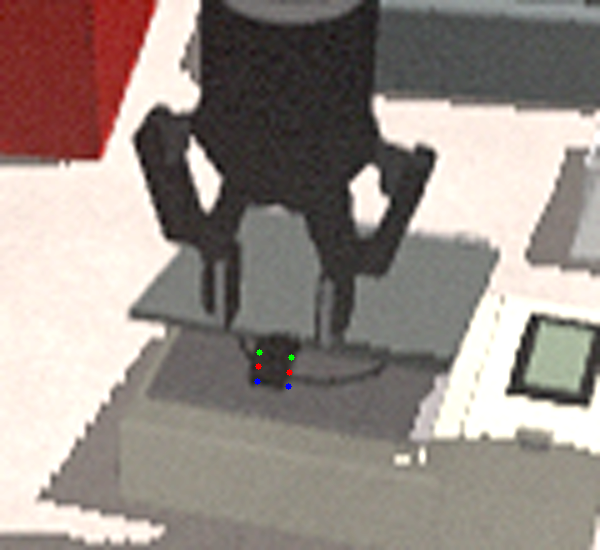

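>>> {"fn": "arm_command", "kwargs": {
  "series": [0.5,-0.005,0.003,0.015,0,0,0,0.5,0,0,0.015,0,0,0,0.5,0,0,0.014,0,0,0,0.5,0,0,0,0,0,0,0,0,0,0,0,0,0,0,0,0,0,0,0,0,0,0,0,0,0,0,0,0,0,0,0,0,0,0]
}}

```text
clock: 10.9
eef_pos: [562.1, -91.6, 124.5]
ee_rot: [-0.0, 0.757, 0.653, -0.0]
wrist_force: [-0.6, 1.7, 0.2]
finger_gap: 14.9
```

Run:
```python
from h import *
plan([])
a=np.linspace(.17,1.59,16)
print(np.c_[200*np.diff(np.cos(a)),-200*np.diff(np.sin(a))].round(1).tolist())
snap('side','s7');s=cv2.imread('pics/s7.png')
cv2.imwrite('pics/c11.png',cv2.resize(s[100:210,270:390],None,fx=5,fy=5,interpolation=cv2.INTER_CUBIC))
```

```text
t 10.9 pos [562.1 -91.6 124.5] psi 1.424 gap 14.9 F [-0.6  1.7  0.2] q7 -0.34 zaxis [-4.e-04  3.e-04 -1.e+00]
[[-4.1, -18.5], [-5.8, -18.0], [-7.5, -17.4], [-9.1, -16.6], [-10.6, -15.7], [-12.1, -14.6], [-13.4, -13.4], [-14.6, -12.1], [-15.7, -10.6], [-16.6, -9.1], [-17.4, -7.5], [-18.0, -5.8], [-18.5, -4.1], [-18.8, -2.3], [-18.9, -0.5]]
```

View pics/c11.png

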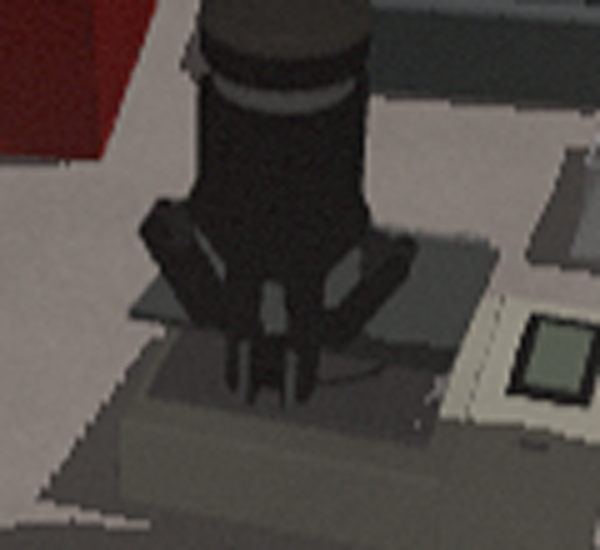

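The ear is pinched at gap 15 mm (crop (268,375)). I'll swing it up the arc.

>>> {"fn": "arm_command", "kwargs": {
  "series": [0,-0.004,0,-0.0185,0,0,0,0,-0.006,0,-0.018,0,0,0,0,-0.0075,0,-0.0175,0,0,0,0,-0.009,0,-0.0165,0,0,0,0,-0.0105,0,-0.0155,0,0,0,0,-0.012,0,-0.0145,0,0,0,0,-0.0135,0,-0.0135,0,0,0,0,-0.0145,0,-0.012,0,0,0]
}}

```text
clock: 11.75
eef_pos: [550.3, -168.4, 249.1]
ee_rot: [-0.001, 0.757, 0.653, -0.0]
wrist_force: [0.6, -1.1, -8.3]
finger_gap: 15.5
```

>>> {"fn": "arm_command", "kwargs": {
  "series": [0,-0.0155,0,-0.0105,0,0,0,0,-0.0165,0,-0.009,0,0,0,0,-0.0175,0,-0.0075,0,0,0,0,-0.018,0,-0.006,0,0,0,0,-0.0185,0,-0.004,0,0,0,0,-0.019,0,-0.0025,0,0,0,0,-0.017,0,-0.0005,0,0,0,0,0,0,0,0,0,0]
}}

```text
clock: 12.55
eef_pos: [531.6, -290.9, 288.4]
ee_rot: [-0.002, 0.758, 0.652, -0.001]
wrist_force: [-2.3, 1.1, -7.6]
finger_gap: 15.2
```

Run:
```python
from h import *
plan([[*sc(0,-88)[:2],291]])
snap('side','s8');s=cv2.imread('pics/s8.png')
cv2.imwrite('pics/c12.png',cv2.resize(s[20:220,230:430],None,fx=3,fy=3,interpolation=cv2.INTER_CUBIC))
```

```text
t 12.55 pos [ 531.6 -290.9  288.4] psi 1.42 gap 15.2 F [-2.3  1.1 -7.6] q7 0.08 zaxis [-0.0041  0.0014 -1.    ]
 shift m [ 0.0049  0.0008 -0.0026] -> [ 533. -286.  291.]
```

View pics/c12.png

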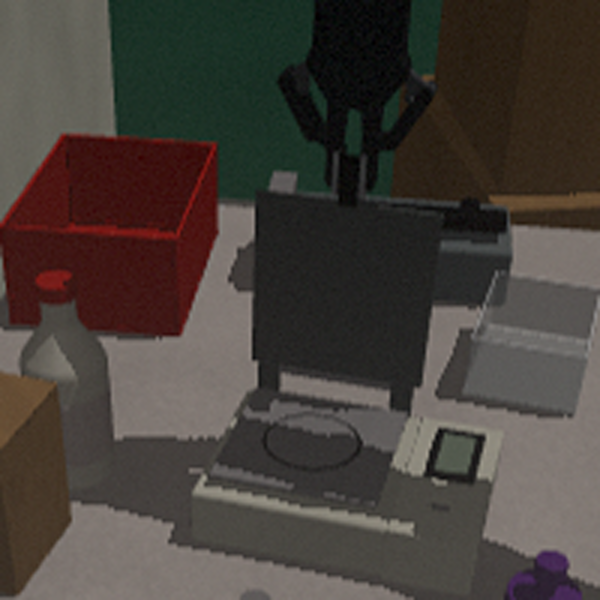

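The cover stands upright and the pan ring centre is at side (334,166.7). I'll release and withdraw upward.

>>> {"fn": "arm_command", "kwargs": {
  "series": [0.4,0,0,0,0,0,0,0.4,0,0,0,0,0,0,0.4,0,0,0,0,0,0,0.4,0,0,-0.02,0,0,0,0.4,0,0,-0.03,0,0,0,0.4,0,0,0,0,0,0,0.4,0.04,0,0,0,0,0,0.4,0.04,0,0,0,0,0]
}}

```text
clock: 13.4
eef_pos: [545.5, -210.2, 340.9]
ee_rot: [0.001, 0.758, 0.652, 0.001]
wrist_force: [0.9, 1.5, 0.5]
finger_gap: 34.3
```

Run:
```python
from h import *
print('pan by ring',onz('side',(334,166.7),68),'model',sc(0,0,68))
plan([])
snap('side','s9');snap('top','t9')
s=cv2.imread('pics/s9.png');t=cv2.imread('pics/t9.png')
cv2.imwrite('pics/c13.png',np.hstack([cv2.resize(s[50:250,230:430],None,fx=2,fy=2),cv2.resize(t[140:300,240:400],None,fx=2.5,fy=2.5)]))
```

```text
pan by ring [ 545.8556191  -194.72980617   68.        ] model [ 546.2 -199.2   68. ]
t 13.4 pos [ 545.5 -210.2  340.9] psi 1.42 gap 34.3 F [0.9 1.5 0.5] q7 -0.04 zaxis [ 0.0026 -0.0012 -1.    ]
```

View pics/c13.png

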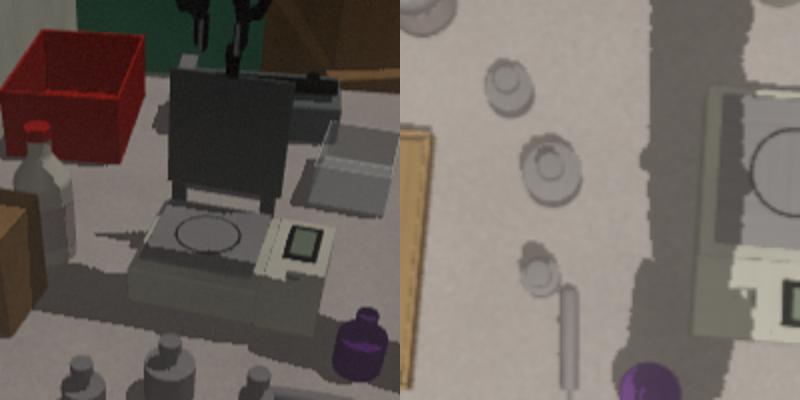

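Run:
```python
from h import *
s=cv2.imread('pics/s9.png');t=cv2.imread('pics/t9.png')
A=cv2.resize(t[155:265,265:325],None,fx=5.4,fy=5.4,interpolation=cv2.INTER_CUBIC)
B=cv2.resize(s[205:275,250:380],None,fx=3.6,fy=3.6*1,interpolation=cv2.INTER_CUBIC)
im=np.zeros((594,800,3),np.uint8); im[:A.shape[0],:A.shape[1]]=A; im[:B.shape[0],326:326+B.shape[1]]=B
C=cv2.resize(t[170:260,340:440],None,fx=3.6,fy=3.6,interpolation=cv2.INTER_CUBIC); im[255:255+C.shape[0],326:326+C.shape[1]]=C
cv2.imwrite('pics/c14.png',np.clip(im*1.6,0,255).astype(np.uint8))
```

```text
(no output)
```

View pics/c14.png

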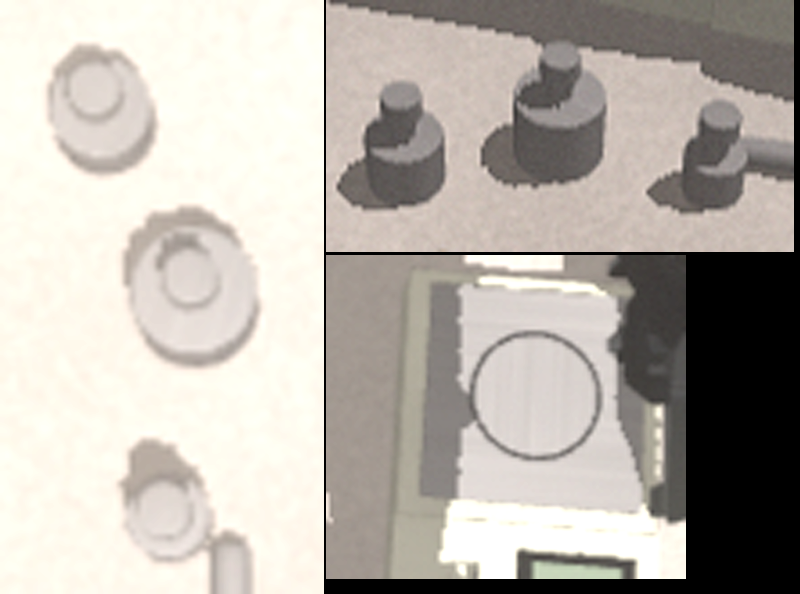

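Run:
```python
from h import *
T=lambda p:(265+p[0]/5.4-.5,155+p[1]/5.4-.5)
S=lambda p:(250+(p[0]-326)/3.6-.5,205+p[1]/3.6-.5)
for n,a,b,z in(('M',(95,89),(401,91),76),('L',(190,277),(560,52),86),('S',(162,510),(720,109),68)):
    print(n,onz('top',T(a),z).round(1),onz('side',S(b),z).round(1),tri(T(a),S(b)))
print('ring',onz('top',(340+209/3.6-.5,170+140/3.6-.5),68), onz('side',(230+209/2-.25,50+235/2-.25),68), sc(0,0,68))
```

```text
M [660.2  81.9  76. ] [661.5  82.2  76. ] (array([660.95541759,  81.9037002 ,  75.52978106]), np.float64(1.225133856334691))
L [567.2  43.   86. ] [568.4  43.4  86. ] (array([567.86471381,  43.00947566,  85.49201627]), np.float64(1.20799748624897))
S [465.5  62.5  68. ] [466.5  60.8  68. ] (array([465.98038752,  62.3259283 ,  69.31662928]), np.float64(1.2559361840648127))
ring [ 547.39158234 -196.89584438   68.        ] [ 544.93754517 -192.21234589   68.        ] [ 546.2 -199.2   68. ]
```

All three weights triangulate at knob heights of 85.5, 75.5 and 69.3 mm, as they should. I'll take the pan centre as (546.3,-196.5). The large weight goes first.

Run:
```python
from h import *
plan([[567.8,43.1,160],[567.8,43.1,83]],1.4218)
```

```text
t 13.5 pos [ 546.9 -200.5  342.2] psi 1.437 gap 34.3 F [0.2 0.7 0.8] q7 -0.03 zaxis [ 0.0044  0.0039 -1.    ]
 turn [ 0.0038 -0.0045  0.0154]
 shift m [ 0.244  -0.0155  0.1822] -> [568.  43. 160.]
 shift m [0.    0.    0.077] -> [568.  43.  83.]
```

>>> {"fn": "arm_command", "kwargs": {
  "series": [0.55,0.035,-0.002,0,0,0,0,0.55,0.035,-0.002,0.01,0,0,0,0.55,0.035,-0.002,0.03,0,0,0,0.55,0.035,-0.002,0.035,0,0,0,0.55,0.035,-0.002,0.035,0,0,0,0.55,0.035,-0.002,0.035,0,0,0,0.55,0.035,-0.003,0.035,0,0,0,0.55,0,0,0,0,0,0]
}}

```text
clock: 14.3
eef_pos: [562.0, 42.2, 156.3]
ee_rot: [-0.004, 0.753, 0.658, -0.002]
wrist_force: [-0.6, 0.2, -0.2]
finger_gap: 46.8
```

>>> {"fn": "arm_command", "kwargs": {
  "series": [0.55,0,0,0,0,0,0,0.55,0,0,0,0,0,0,0.55,0,0,0,0,0,0,0.55,0,0,0,0,0,0,0.55,0,0,0,0,0,0,0.55,0,0,0,0,0,0,0.55,0,0,0,0,0,0,0.55,0,0,0,0,0,0]
}}

```text
clock: 15.1
eef_pos: [566.0, 34.8, 160.3]
ee_rot: [0.0, 0.757, 0.653, -0.0]
wrist_force: [-0.8, 0.7, -0.1]
finger_gap: 47.0
```

Run:
```python
from h import *
plan([[567.8,43.1,83]],1.4218)
snap('side','s10');s=cv2.imread('pics/s10.png')
cv2.imwrite('pics/c15.png',cv2.resize(s[140:280,230:400],None,fx=4,fy=4,interpolation=cv2.INTER_CUBIC))
```

```text
t 15.1 pos [566.   34.8 160.3] psi 1.424 gap 47.0 F [-0.8  0.7 -0.1] q7 -0.55 zaxis [ 0. -0. -1.]
 turn [0.    0.    0.002]
 shift m [0.0085 0.0005 0.0773] -> [568.  43.  83.]
```

View pics/c15.png

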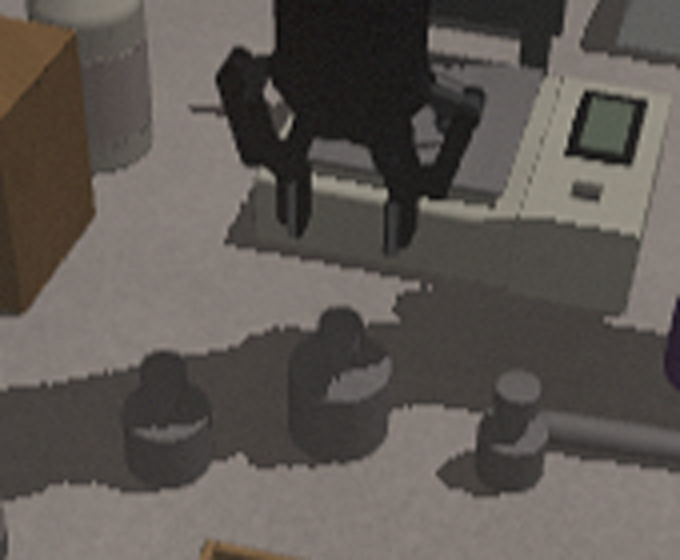

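The jaws are centred above the large weight's knob, which is at crop (340,320). Down, grip, lift.

>>> {"fn": "arm_command", "kwargs": {
  "series": [0.55,0.0085,0.0005,0.026,0,0,0,0.55,0,0,0.026,0,0,0,0.55,0,0,0.025,0,0,0,0.55,0,0,0,0,0,0,0,0,0,0,0,0,0,0,0,0,0,0,0,0,0,0,0,0,0,0,0,0,0,0,0,0,0,0]
}}

```text
clock: 15.95
eef_pos: [568.1, 43.6, 84.5]
ee_rot: [0.0, 0.757, 0.653, 0.001]
wrist_force: [-2.0, -0.1, 3.2]
finger_gap: 23.9
```

>>> {"fn": "arm_command", "kwargs": {
  "series": [0,0,0,0,0,0,0,0,0,0,-0.02,0,0,0,0,0,0,-0.035,0,0,0,0,0,0,-0.035,0,0,0,0,0,0,-0.02,0,0,0,0,0,0,0,0,0,0,0,0,0,0,0,0,0,0,0,0,0,0,0,0]
}}

```text
clock: 16.75
eef_pos: [566.0, 42.2, 190.4]
ee_rot: [-0.001, 0.757, 0.653, -0.002]
wrist_force: [-0.8, 0.1, -7.4]
finger_gap: 24.3
```

Run:
```python
from h import *
plan([[546.3,-196.5,190],[546.3,-196.5,160]],1.4218)
snap('side','s11');s=cv2.imread('pics/s11.png')
cv2.imwrite('pics/c16.png',cv2.resize(s[140:280,230:400],None,fx=4,fy=4,interpolation=cv2.INTER_CUBIC))
```

```text
t 16.75 pos [566.   42.2 190.4] psi 1.424 gap 24.3 F [-0.8  0.1 -7.4] q7 -0.55 zaxis [-0.0053 -0.0011 -1.    ]
 turn [-0.0051  0.0019  0.0019]
 shift m [-0.239   0.016   0.0004] -> [ 546. -196.  190.]
 shift m [0.   0.   0.03] -> [ 546. -196.  160.]
```

View pics/c16.png

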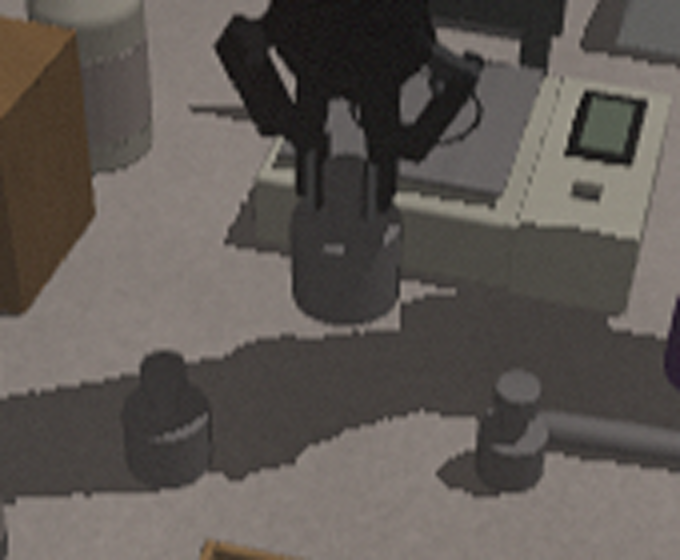

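>>> {"fn": "arm_command", "kwargs": {
  "series": [0,-0.02,0.002,0,0,0,0,0,-0.035,0.002,0,0,0,0,0,-0.04,0.002,0,0,0,0,0,-0.04,0.002,0,0,0,0,0,-0.04,0.002,0,0,0,0,0,-0.035,0.002,0,0,0,0,0,-0.02,0.002,0,0,0,0,0,-0.009,0.002,0,0,0,0]
}}

```text
clock: 17.6
eef_pos: [546.7, -200.0, 191.1]
ee_rot: [-0.001, 0.759, 0.651, -0.002]
wrist_force: [-0.1, -0.6, -8.0]
finger_gap: 23.8
```

>>> {"fn": "arm_command", "kwargs": {
  "series": [0,0,0,0.01,0,0,0,0,0,0,0.01,0,0,0,0,0,0,0,0,0,0,0,0,0,0,0,0,0,0,0,0,0,0,0,0,0,0,0,0,0,0,0,0,0,0,0,0,0,0,0,0,0,0,0,0,0]
}}

```text
clock: 18.4
eef_pos: [548.7, -195.6, 173.6]
ee_rot: [0.0, 0.757, 0.653, 0.0]
wrist_force: [0.2, -0.2, -7.6]
finger_gap: 24.1
```

Run:
```python
from h import *
plan([[546.3,-196.5,155],[546.3,-196.5,144.5]],1.4218)
snap('side','s12');s=cv2.imread('pics/s12.png')
cv2.imwrite('pics/c17.png',cv2.resize(s[70:240,230:400],None,fx=3.5,fy=3.5,interpolation=cv2.INTER_CUBIC))
```

```text
t 18.4 pos [ 548.7 -195.6  173.6] psi 1.424 gap 24.1 F [ 0.2 -0.2 -7.6] q7 -0.13 zaxis [ 5.e-04 -3.e-04 -1.e+00]
 turn [0.0005 0.0002 0.002 ]
 shift m [-0.0012 -0.0023  0.0186] -> [ 546. -196.  155.]
 shift m [0.     0.     0.0105] -> [ 546. -196.  144.]
```

View pics/c17.png

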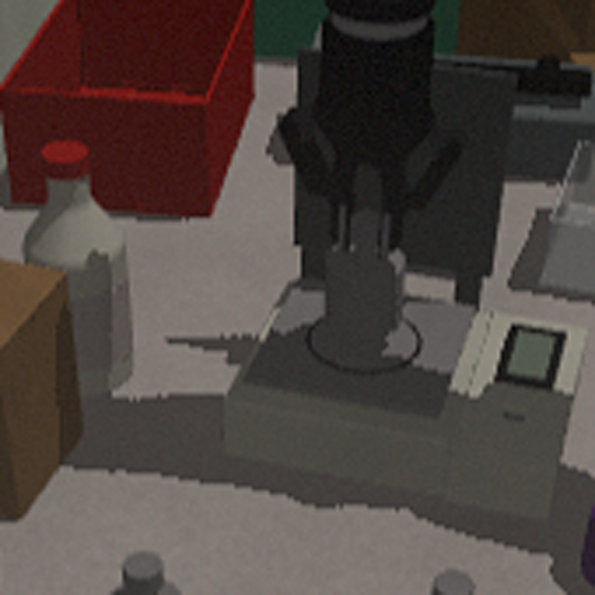

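The large weight hangs centred over the ring at crop (365,335). I'll lower it slowly and watch the force.

>>> {"fn": "arm_command", "kwargs": {
  "series": [0,-0.001,-0.0025,0.006,0,0,0,0,0,0,0.006,0,0,0,0,0,0,0.005,0,0,0,0,0,0,0.003,0,0,0,0,0,0,0.002,0,0,0,0,0,0,0.002,0,0,0,0,0,0,0,0,0,0,0,0,0,0,0,0,0]
}}

```text
clock: 19.25
eef_pos: [546.1, -196.2, 149.7]
ee_rot: [0.0, 0.757, 0.653, 0.0]
wrist_force: [-2.9, -0.3, -2.9]
finger_gap: 24.1
```

Run:
```python
from h import *
plan([])
```

```text
t 19.25 pos [ 546.1 -196.2  149.7] psi 1.424 gap 24.1 F [-2.9 -0.3 -2.9] q7 -0.14 zaxis [ 3.e-04 -3.e-04 -1.e+00]
```

>>> {"fn": "arm_command", "kwargs": {
  "series": [0,0,0,0.001,0,0,0,0,0,0,0.001,0,0,0,0,0,0,0.0005,0,0,0,0,0,0,0,0,0,0,0,0,0,0,0,0,0,0,0,0,0,0,0,0,0,0,0,0,0,0,0,0,0,0,0,0,0,0]
}}

```text
clock: 20.05
eef_pos: [546.2, -196.3, 146.9]
ee_rot: [0.0, 0.757, 0.653, 0.0]
wrist_force: [-1.6, 0.5, -1.5]
finger_gap: 24.3
```

>>> {"fn": "arm_command", "kwargs": {
  "series": [0,0,0,0.001,0,0,0,0,0,0,0,0,0,0,0,0,0,0,0,0,0,0.5,0,0,0,0,0,0,0.5,0,0,0,0,0,0,0.5,0,0,0,0,0,0,0.5,0,0,0,0,0,0,0.5,0,0,-0.01,0,0,0]
}}

```text
clock: 20.85
eef_pos: [545.0, -196.1, 154.8]
ee_rot: [-0.001, 0.757, 0.653, -0.001]
wrist_force: [-0.2, 0.1, 0.0]
finger_gap: 42.8
```

>>> {"fn": "arm_command", "kwargs": {
  "series": [0.5,0,0,-0.03,0,0,0,0.5,0,0,-0.04,0,0,0,0.5,0,0,0,0,0,0,0.5,0,0,0,0,0,0,0.5,0,0,0,0,0,0,0.5,0,0,0,0,0,0,0.5,0,0,0,0,0,0,0.5,0,0,0,0,0,0]
}}

```text
clock: 21.65
eef_pos: [545.6, -196.2, 225.0]
ee_rot: [-0.001, 0.757, 0.653, -0.0]
wrist_force: [0.0, -0.1, 0.4]
finger_gap: 42.9
```

Run:
```python
from h import *
plan([])
snap('side','s13');s=cv2.imread('pics/s13.png')
cv2.imwrite('pics/c18.png',cv2.resize(s[70:240,230:400],None,fx=3.5,fy=3.5,interpolation=cv2.INTER_CUBIC))
```

```text
t 21.65 pos [ 545.6 -196.2  225. ] psi 1.424 gap 42.9 F [ 0.  -0.1  0.4] q7 -0.1 zaxis [-1.4e-03  6.0e-04 -1.0e+00]
```

View pics/c18.png

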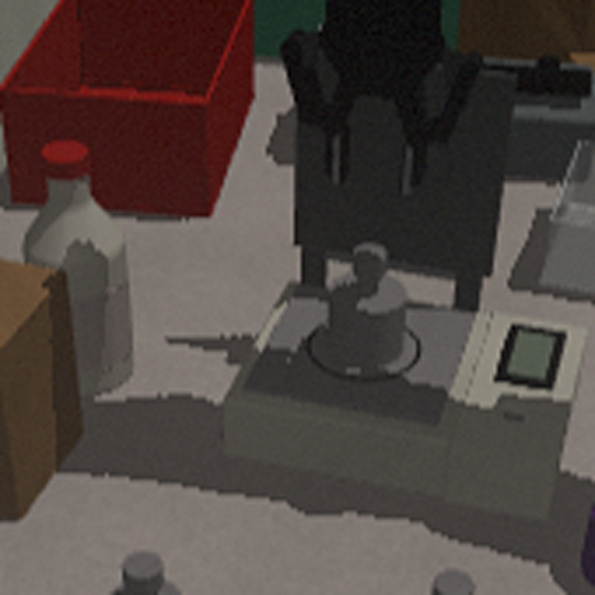

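>>> {"fn": "arm_command", "kwargs": {
  "series": [0.5,0,0,0,0,0,0,0.5,0,0,0,0,0,0,0.5,0,0,0,0,0,0,0.5,0,0,0,0,0,0,0.5,0,0,0,0,0,0,0.5,0,0,0,0,0,0,0.5,0,0,0,0,0,0,0.5,0,0,0,0,0,0]
}}

```text
clock: 22.5
eef_pos: [546.0, -196.2, 225.8]
ee_rot: [0.0, 0.757, 0.653, 0.0]
wrist_force: [0.4, -0.6, -0.6]
finger_gap: 42.7
```

>>> {"fn": "arm_command", "kwargs": {
  "series": [0.5,0,0,0,0,0,0,0.5,0,0,0,0,0,0,0.5,0,0,0,0,0,0,0.5,0,0,0,0,0,0,0.5,0,0,0,0,0,0,0.5,0,0,0,0,0,0,0.5,0,0,0,0,0,0,0.5,0,0,0,0,0,0]
}}

```text
clock: 23.3
eef_pos: [546.0, -196.2, 225.8]
ee_rot: [0.0, 0.757, 0.653, -0.0]
wrist_force: [-0.4, -0.5, -0.9]
finger_gap: 43.2
```

Run:
```python
from h import *
print(onz('side',(230+370/3.5-.5,70+250/3.5-.5),146))
L=tr(85,40)
plan([[546.3,-196.5,144.5],[546.3,-196.5,190],[L[0],L[1],190],[L[0],L[1],91.5]],1.4218)
```

```text
[ 546.85639794 -199.20614362  146.        ]
t 23.3 pos [ 546.  -196.2  225.8] psi 1.424 gap 43.2 F [-0.4 -0.5 -0.9] q7 -0.1 zaxis [-0.e+00 -1.e-04 -1.e+00]
 turn [0.     0.0001 0.0021]
 shift m [-0.0002  0.0004  0.0813] -> [ 546. -196.  144.]
 shift m [ 0.      0.     -0.0455] -> [ 546. -196.  190.]
 shift m [ 0.495  -0.0274  0.    ] -> [593. 297. 190.]
 shift m [0.     0.     0.0985] -> [593. 297.  92.]
```

>>> {"fn": "arm_command", "kwargs": {
  "series": [0.5,0,0,0.03,0,0,0,0.5,0,0,0.03,0,0,0,0.5,0,0,0.02,0,0,0,0.5,0,0,0,0,0,0,0.5,0,0,0,0,0,0,0,0,0,0,0,0,0,0,0,0,0,0,0,0,0,0,0,0,0,0,0]
}}

```text
clock: 24.1
eef_pos: [546.4, -196.2, 147.0]
ee_rot: [0.001, 0.757, 0.653, 0.0]
wrist_force: [-1.2, 0.7, 1.4]
finger_gap: 23.9
```

>>> {"fn": "arm_command", "kwargs": {
  "series": [0,0,0,-0.01,0,0,0,0,0,0,-0.02,0,0,0,0,0,0,-0.02,0,0,0,0,0.015,-0.001,0,0,0,0,0,0.03,-0.002,0,0,0,0,0,0.04,-0.002,0,0,0,0,0,0.04,-0.002,0,0,0,0,0,0.04,-0.002,0,0,0,0]
}}

```text
clock: 24.9
eef_pos: [559.6, -28.7, 194.0]
ee_rot: [-0.002, 0.757, 0.654, -0.001]
wrist_force: [0.5, 0.7, -7.8]
finger_gap: 23.8
```

>>> {"fn": "arm_command", "kwargs": {
  "series": [0,0.04,-0.002,0,0,0,0,0,0.04,-0.002,0,0,0,0,0,0.04,-0.002,0,0,0,0,0,0.04,-0.002,0,0,0,0,0,0.04,-0.002,0,0,0,0,0,0.04,-0.002,0,0,0,0,0,0.04,-0.002,0,0,0,0,0,0.03,-0.002,0,0,0,0]
}}

```text
clock: 25.7
eef_pos: [588.0, 282.1, 193.6]
ee_rot: [-0.002, 0.756, 0.655, -0.001]
wrist_force: [0.1, -0.4, -7.9]
finger_gap: 24.2
```

>>> {"fn": "arm_command", "kwargs": {
  "series": [0,0.02,-0.002,0,0,0,0,0,0,0,0.02,0,0,0,0,0,0,0.02,0,0,0,0,0,0,0.01,0,0,0,0,0,0,0,0,0,0,0,0,0,0,0,0,0,0,0,0,0,0,0,0,0,0,0,0,0,0,0]
}}

```text
clock: 26.5
eef_pos: [592.3, 297.9, 147.2]
ee_rot: [0.0, 0.757, 0.653, 0.001]
wrist_force: [-0.3, -0.4, -5.9]
finger_gap: 23.9
```

Run:
```python
from h import *
L=tr(85,40)
plan([[L[0],L[1],93]],1.4218)
snap('side','s14');snap('top','t14')
```

```text
t 26.5 pos [592.3 297.9 147.2] psi 1.424 gap 23.9 F [-0.3 -0.4 -5.9] q7 -0.96 zaxis [ 0.0021  0.0015 -1.    ]
 turn [ 0.0018 -0.0018  0.0018]
 shift m [-0.0008  0.0005  0.0542] -> [593. 297.  93.]
```

View pics/s14.png

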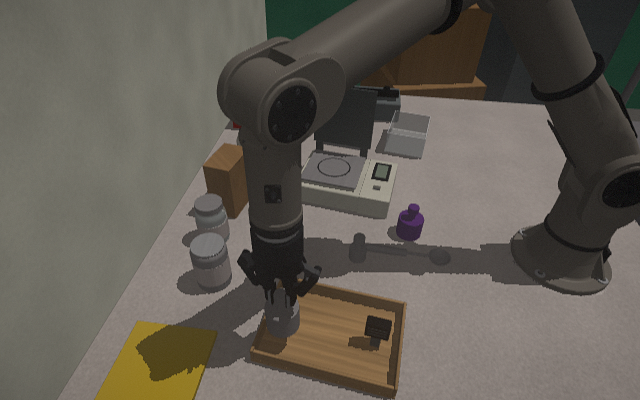

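Large weight is over the far corner of the tray (283,318), and the plug is standing at (377,328). Setting it down.

>>> {"fn": "arm_command", "kwargs": {
  "series": [0,0,0,0.015,0,0,0,0,0,0,0.015,0,0,0,0,0,0,0.012,0,0,0,0,0,0,0.006,0,0,0,0,0,0,0.003,0,0,0,0,0,0,0.002,0,0,0,0,0,0,0,0,0,0,0,0,0,0,0,0,0]
}}

```text
clock: 27.4
eef_pos: [592.3, 298.1, 93.4]
ee_rot: [0.0, 0.757, 0.653, 0.001]
wrist_force: [-0.4, -0.0, -4.9]
finger_gap: 23.6
```

>>> {"fn": "arm_command", "kwargs": {
  "series": [0,0,0,0.001,0,0,0,0,0,0,0,0,0,0,0,0,0,0,0,0,0,0.5,0,0,0,0,0,0,0.5,0,0,0,0,0,0,0.5,0,0,0,0,0,0,0.5,0,0,-0.02,0,0,0,0.5,0,0,-0.04,0,0,0]
}}

```text
clock: 28.2
eef_pos: [590.2, 295.3, 148.4]
ee_rot: [-0.0, 0.757, 0.653, -0.004]
wrist_force: [-0.1, 0.5, 0.5]
finger_gap: 42.7
```

>>> {"fn": "arm_command", "kwargs": {
  "series": [0.5,0,0,-0.03,0,0,0,0.5,-0.04,0,0,0,0,0,0.5,-0.04,0,0,0,0,0,0.5,-0.04,0,0,0,0,0,0.5,-0.03,0,0,0,0,0,0.5,0,0,0,0,0,0,0.5,0,0,0,0,0,0,0.5,0,0,0,0,0,0]
}}

```text
clock: 29.0
eef_pos: [569.7, 150.8, 182.2]
ee_rot: [-0.0, 0.756, 0.654, 0.001]
wrist_force: [-0.5, 0.7, -0.1]
finger_gap: 42.4
```

Run:
```python
from h import *
plan([[660.9,82,160]],1.4218)
snap('side','s15');snap('top','t15')
```

```text
t 29.0 pos [569.7 150.8 182.2] psi 1.426 gap 42.4 F [-0.5  0.7 -0.1] q7 -0.75 zaxis [ 7.0e-04  1.7e-03 -1.0e+00]
 turn [ 0.0004 -0.0018  0.0039]
 shift m [-0.0545  0.1004  0.0222] -> [661.  82. 160.]
```

View pics/s15.png

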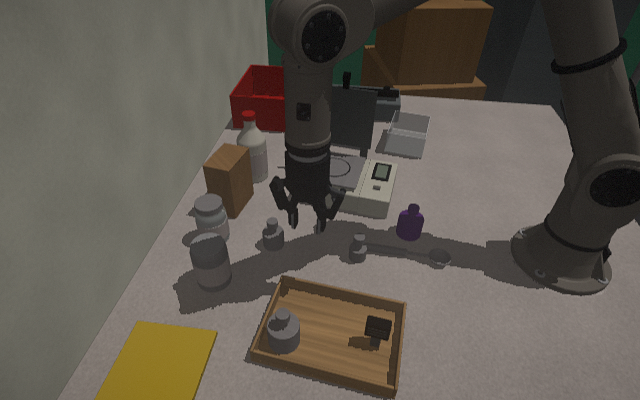

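View pics/t15.png

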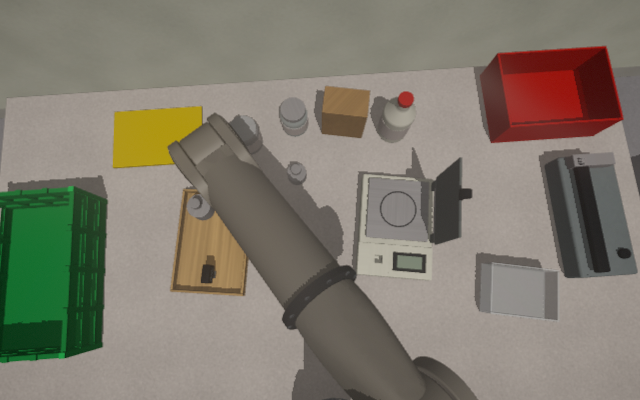

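The large weight stands in the tray. The medium weight has been knocked aside (top about (297,171), was (283,172)), so I'll re-measure it.

Run:
```python
from h import *
s=cv2.imread('pics/s15.png');t=cv2.imread('pics/t15.png')
A=cv2.resize(t[150:200,270:325],None,fx=7,fy=7,interpolation=cv2.INTER_CUBIC)
B=cv2.resize(s[210:270,250:305],None,fx=7,fy=7,interpolation=cv2.INTER_CUBIC)
im=np.zeros((420,780,3),np.uint8); im[:350,:385]=A; im[:420,390:775]=B
cv2.imwrite('pics/c19.png',np.clip(im*1.6,0,255).astype(np.uint8))
```

```text
(no output)
```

View pics/c19.png

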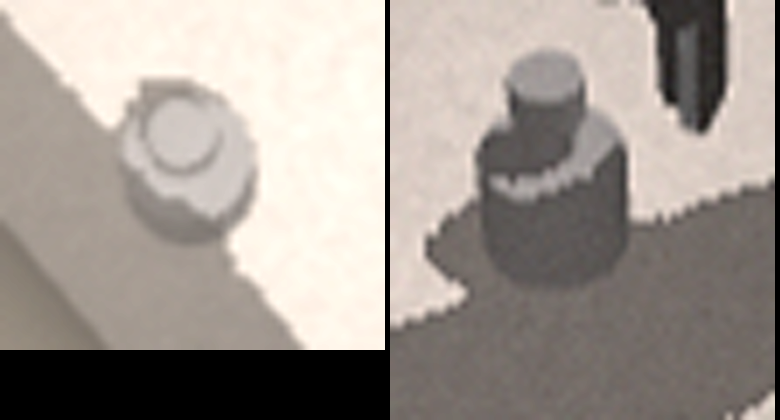

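Run:
```python
from h import *
a=(270+180/7-.5,150+133/7-.5);b=(250+(545-390)/7-.5,210+75/7-.5)
print(onz('top',a,76),onz('side',b,76),tri(a,b))
p=tri(a,b)[0]
plan([[p[0],p[1],180],[p[0],p[1],160],[p[0],p[1],73]],1.4218)
```

```text
[664.33042402  48.7982955   76.        ] [665.27784438  51.107417    76.        ] (array([665.42769903,  48.88658739,  73.79831669]), np.float64(0.9295643036781541))
t 29.1 pos [569.5 151.1 182. ] psi 1.427 gap 42.8 F [ 0.4 -0.1 -0.1] q7 -0.75 zaxis [ 3.0e-04  1.4e-03 -1.0e+00]
 turn [ 0.0001 -0.0014  0.0049]
 shift m [-0.0869  0.11    0.002 ] -> [665.  49. 180.]
 shift m [0.   0.   0.02] -> [665.  49. 160.]
 shift m [0.    0.    0.087] -> [665.  49.  73.]
```

>>> {"fn": "arm_command", "kwargs": {
  "series": [0.55,-0.022,0.028,0,0,0,0.004,0.55,-0.022,0.028,0,0,0,0,0.55,-0.022,0.028,0.01,0,0,0,0.55,-0.021,0.026,0.02,0,0,0,0.55,0,0,0.02,0,0,0,0.55,0,0,0,0,0,0,0.55,0,0,0,0,0,0,0.55,0,0,0,0,0,0]
}}

```text
clock: 29.9
eef_pos: [665.8, 49.3, 133.5]
ee_rot: [0.0, 0.757, 0.653, 0.001]
wrist_force: [0.5, 0.7, 0.2]
finger_gap: 46.7
```

Run:
```python
from h import *
plan([[664.9,49.4,73.5]],1.4218)
snap('side','s16');s=cv2.imread('pics/s16.png')
cv2.imwrite('pics/c20.png',cv2.resize(s[150:270,220:340],None,fx=4,fy=4,interpolation=cv2.INTER_CUBIC))
```

```text
t 29.9 pos [665.8  49.3 133.5] psi 1.423 gap 46.7 F [0.5 0.7 0.2] q7 -0.57 zaxis [ 0.0021  0.0017 -1.    ]
 turn [ 0.0019 -0.002   0.0013]
 shift m [ 0.     -0.0009  0.06  ] -> [665.  49.  74.]
```

View pics/c20.png

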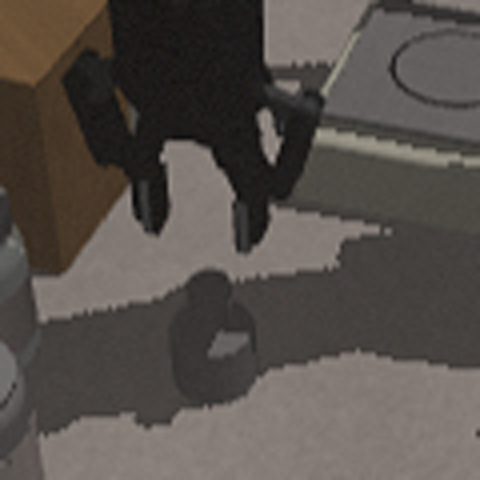

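The jaws are over the medium knob at crop (210,290). Gripping.

>>> {"fn": "arm_command", "kwargs": {
  "series": [0.55,0,-0.001,0.02,0,0,0,0.55,0,0,0.02,0,0,0,0.55,0,0,0.02,0,0,0,0.55,0,0,0,0,0,0,0,0,0,0,0,0,0,0,0,0,0,0,0,0,0,0,0,0,0,0,0,0,0,0,0,0,0,0]
}}

```text
clock: 30.75
eef_pos: [665.2, 47.5, 73.8]
ee_rot: [0.0, 0.758, 0.652, 0.001]
wrist_force: [-2.1, 0.7, 5.3]
finger_gap: 24.3
```

>>> {"fn": "arm_command", "kwargs": {
  "series": [0,0,0,0,0,0,0,0,0,0,-0.02,0,0,0,0,0,0,-0.035,0,0,0,0,0,0,-0.035,0,0,0,0,0,0,-0.02,0,0,0,0,0,0,0,0,0,0,0,0,0,0,0,0,0,0,0,0,0,0,0,0]
}}

```text
clock: 31.55
eef_pos: [663.1, 45.9, 178.8]
ee_rot: [-0.001, 0.758, 0.652, -0.002]
wrist_force: [-1.5, -0.4, -4.7]
finger_gap: 24.1
```

Run:
```python
from h import *
plan([[546.3,-196.5,181]],1.4218)
```

```text
t 31.55 pos [663.1  45.9 178.8] psi 1.42 gap 24.1 F [-1.5 -0.4 -4.7] q7 -0.54 zaxis [-0.0049 -0.0014 -1.    ]
 turn [-0.0046  0.0022 -0.0019]
 shift m [-0.2571 -0.0795 -0.0022] -> [ 546. -196.  181.]
```

>>> {"fn": "arm_command", "kwargs": {
  "series": [0,-0.02,-0.006,0,0,0,0,0,-0.035,-0.011,0,0,0,0,0,-0.04,-0.012,0,0,0,0,0,-0.04,-0.012,0,0,0,0,0,-0.04,-0.012,0,0,0,0,0,-0.04,-0.012,0,0,0,0,0,-0.027,-0.009,0,0,0,0,0,-0.015,-0.005,0,0,0,0]
}}

```text
clock: 32.35
eef_pos: [544.8, -199.9, 179.5]
ee_rot: [-0.001, 0.76, 0.65, -0.002]
wrist_force: [0.4, -0.0, -4.0]
finger_gap: 24.5
```

>>> {"fn": "arm_command", "kwargs": {
  "series": [0,0,0,0.01,0,0,0,0,0,0,0.01,0,0,0,0,0,0,0,0,0,0,0,0,0,0,0,0,0,0,0,0,0,0,0,0,0,0,0,0,0,0,0,0,0,0,0,0,0,0,0,0,0,0,0,0,0]
}}

```text
clock: 33.15
eef_pos: [548.0, -195.4, 162.1]
ee_rot: [0.0, 0.758, 0.652, 0.0]
wrist_force: [0.2, -0.1, -4.2]
finger_gap: 24.3
```

Run:
```python
from h import *
plan([[546.3,-196.5,143]],1.4218)
snap('side','s17');s=cv2.imread('pics/s17.png')
cv2.imwrite('pics/c21.png',cv2.resize(s[70:240,230:400],None,fx=3.5,fy=3.5,interpolation=cv2.INTER_CUBIC))
```

```text
t 33.15 pos [ 548.  -195.4  162.1] psi 1.42 gap 24.3 F [ 0.2 -0.1 -4.2] q7 -0.15 zaxis [ 5.e-04 -3.e-04 -1.e+00]
 turn [ 0.0005  0.0002 -0.0018]
 shift m [-0.0013 -0.0015  0.0191] -> [ 546. -196.  143.]
```

View pics/c21.png

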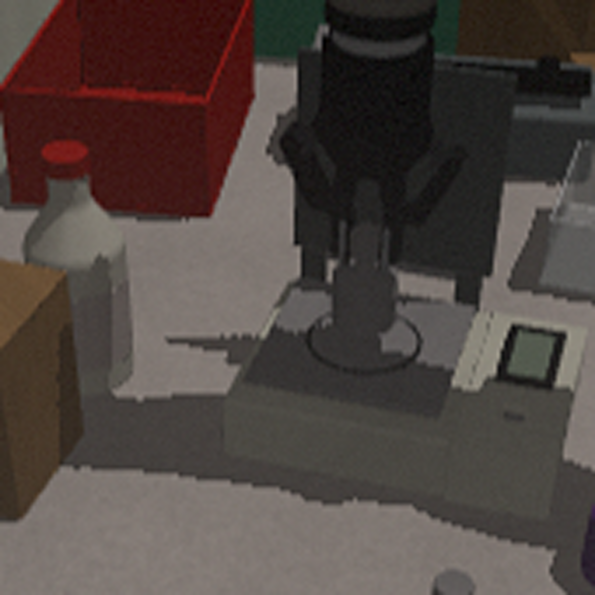

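The medium weight is over the ring, at crop (363,330). Lowering.

>>> {"fn": "arm_command", "kwargs": {
  "series": [0,-0.001,-0.0015,0.006,0,0,0,0,0,0,0.006,0,0,0,0,0,0,0.005,0,0,0,0,0,0,0.002,0,0,0,0,0,0,0.002,0,0,0,0,0,0,0.002,0,0,0,0,0,0,0,0,0,0,0,0,0,0,0,0,0]
}}

```text
clock: 34.0
eef_pos: [546.2, -196.2, 139.2]
ee_rot: [0.0, 0.758, 0.652, -0.0]
wrist_force: [-1.3, 0.7, -0.8]
finger_gap: 24.1
```

>>> {"fn": "arm_command", "kwargs": {
  "series": [0,0,0,0.001,0,0,0,0,0,0,0,0,0,0,0,0,0,0,0,0,0,0.5,0,0,0,0,0,0,0.5,0,0,0,0,0,0,0.5,0,0,0,0,0,0,0.5,0,0,0,0,0,0,0.5,0,0,-0.01,0,0,0]
}}

```text
clock: 34.8
eef_pos: [545.2, -196.1, 146.8]
ee_rot: [-0.001, 0.758, 0.652, -0.001]
wrist_force: [-0.2, -0.4, 0.6]
finger_gap: 42.8
```

>>> {"fn": "arm_command", "kwargs": {
  "series": [0.5,0,0,-0.03,0,0,0,0.5,0,0,-0.04,0,0,0,0.5,0,0,0,0,0,0,0.5,0,0,0,0,0,0,0.5,0,0,0,0,0,0,0.5,0,0,0,0,0,0,0.5,0,0,0,0,0,0,0.5,0,0,0,0,0,0]
}}

```text
clock: 35.6
eef_pos: [545.8, -196.2, 217.0]
ee_rot: [-0.001, 0.758, 0.652, -0.0]
wrist_force: [0.1, 1.4, -0.2]
finger_gap: 42.6
```

>>> {"fn": "arm_command", "kwargs": {
  "series": [0.5,0,0,0,0,0,0,0.5,0,0,0,0,0,0,0.5,0,0,0,0,0,0,0.5,0,0,0,0,0,0,0.5,0,0,0,0,0,0,0.5,0,0,0,0,0,0,0.5,0,0,0,0,0,0,0.5,0,0,0,0,0,0]
}}

```text
clock: 36.4
eef_pos: [546.1, -196.2, 217.8]
ee_rot: [0.0, 0.758, 0.652, -0.0]
wrist_force: [0.5, -0.1, -0.3]
finger_gap: 42.9
```

>>> {"fn": "arm_command", "kwargs": {
  "series": [0.5,0,0,0,0,0,0,0.5,0,0,0,0,0,0,0.5,0,0,0,0,0,0,0.5,0,0,0,0,0,0,0.5,0,0,0,0,0,0,0.5,0,0,0,0,0,0,0.5,0,0,0,0,0,0,0.5,0,0,0,0,0,0]
}}

```text
clock: 37.2
eef_pos: [546.2, -196.3, 217.8]
ee_rot: [0.0, 0.758, 0.652, -0.0]
wrist_force: [-0.4, -0.3, 0.9]
finger_gap: 42.6
```

Run:
```python
from h import *
L=tr(85,-40)
plan([[546.3,-196.5,137.5],[546.3,-196.5,190],[L[0],L[1],190]],1.4218)
snap('side','s18');s=cv2.imread('pics/s18.png')
cv2.imwrite('pics/c22.png',cv2.resize(s[70:240,230:400],None,fx=3.5,fy=3.5,interpolation=cv2.INTER_CUBIC))
```

```text
t 37.2 pos [ 546.2 -196.3  217.8] psi 1.42 gap 42.6 F [-0.4 -0.3  0.9] q7 -0.12 zaxis [-0. -0. -1.]
 turn [-0.     0.    -0.002]
 shift m [-0.0002  0.0002  0.0803] -> [ 546. -196.  138.]
 shift m [ 0.      0.     -0.0525] -> [ 546. -196.  190.]
 shift m [ 0.415  -0.0264  0.    ] -> [582. 218. 190.]
```

View pics/c22.png

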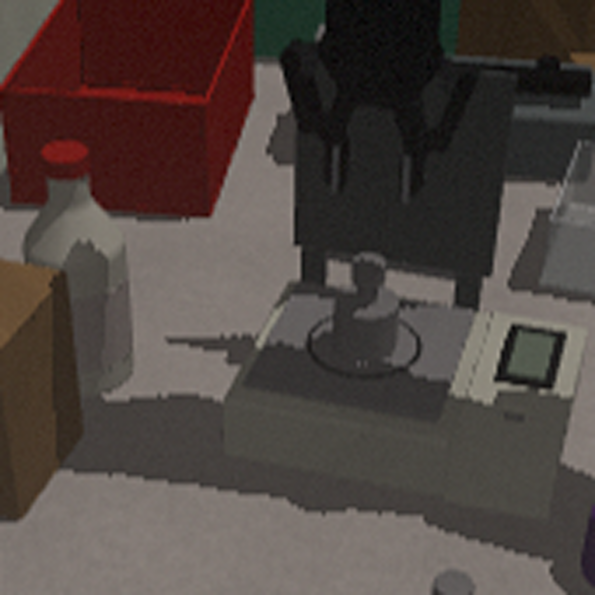

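The medium weight stood centred, let go, for about 2.5 s. Into the tray with it.

>>> {"fn": "arm_command", "kwargs": {
  "series": [0.5,0,0,0.03,0,0,0,0.5,0,0,0.03,0,0,0,0.5,0,0,0.02,0,0,0,0.5,0,0,0,0,0,0,0.5,0,0,0,0,0,0,0,0,0,0,0,0,0,0,0,0,0,0,0,0,0,0,0,0,0,0,0]
}}

```text
clock: 38.05
eef_pos: [546.9, -196.3, 139.1]
ee_rot: [0.001, 0.758, 0.652, 0.001]
wrist_force: [0.1, 0.1, 1.1]
finger_gap: 24.0
```

>>> {"fn": "arm_command", "kwargs": {
  "series": [0,0,0,-0.01,0,0,0,0,0,0,-0.02,0,0,0,0,0,0,-0.022,0,0,0,0,0.015,-0.001,0,0,0,0,0,0.03,-0.002,0,0,0,0,0,0.04,-0.0025,0,0,0,0,0,0.04,-0.0025,0,0,0,0,0,0.04,-0.0025,0,0,0,0]
}}

```text
clock: 38.85
eef_pos: [559.3, -28.6, 188.5]
ee_rot: [-0.001, 0.758, 0.652, -0.001]
wrist_force: [0.9, -0.0, -3.8]
finger_gap: 24.1
```

>>> {"fn": "arm_command", "kwargs": {
  "series": [0,0.04,-0.0025,0,0,0,0,0,0.04,-0.0025,0,0,0,0,0,0.04,-0.0025,0,0,0,0,0,0.04,-0.0025,0,0,0,0,0,0.04,-0.0025,0,0,0,0,0,0.035,-0.0025,0,0,0,0,0,0.015,0,0,0,0,0,0,0,0,0,0,0,0]
}}

```text
clock: 39.65
eef_pos: [580.4, 223.9, 188.5]
ee_rot: [-0.002, 0.756, 0.655, -0.0]
wrist_force: [-0.5, -0.5, -4.0]
finger_gap: 24.0
```

>>> {"fn": "arm_command", "kwargs": {
  "series": [0,0,0,0.03,0,0,0,0,0,0,0.02,0,0,0,0,0,0,0,0,0,0,0,0,0,0,0,0,0,0,0,0,0,0,0,0,0,0,0,0,0,0,0,0,0,0,0,0,0,0,0,0,0,0,0,0,0]
}}

```text
clock: 40.45
eef_pos: [583.7, 218.0, 140.5]
ee_rot: [0.0, 0.758, 0.652, 0.001]
wrist_force: [0.1, -0.3, -4.6]
finger_gap: 24.1
```

Run:
```python
from h import *
L=tr(85,-40)
plan([[L[0],L[1],81]],1.4218)
snap('side','s19')
```

```text
t 40.45 pos [583.7 218.  140.5] psi 1.42 gap 24.1 F [ 0.1 -0.3 -4.6] q7 -0.88 zaxis [ 1.1e-03  3.0e-04 -1.0e+00]
 turn [ 0.0011 -0.0005 -0.002 ]
 shift m [-0.0005 -0.0018  0.0595] -> [582. 218.  81.]
```

View pics/s19.png

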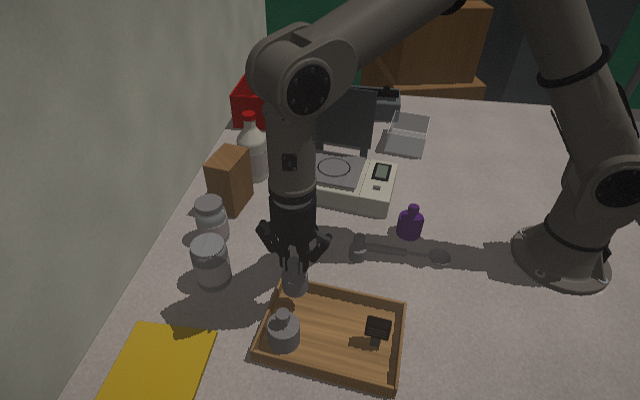

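>>> {"fn": "arm_command", "kwargs": {
  "series": [0,0,0,0.015,0,0,0,0,0,0,0.015,0,0,0,0,0,0,0.014,0,0,0,0,0,0,0.008,0,0,0,0,0,0,0.003,0,0,0,0,0,0,0.003,0,0,0,0,0,0,0,0,0,0,0,0,0,0,0,0,0]
}}

```text
clock: 41.3
eef_pos: [584.0, 218.4, 82.4]
ee_rot: [0.0, 0.758, 0.652, 0.001]
wrist_force: [-0.5, 0.3, -3.4]
finger_gap: 24.3
```

>>> {"fn": "arm_command", "kwargs": {
  "series": [0,0,0,0.001,0,0,0,0,0,0,0.0005,0,0,0,0,0,0,0,0,0,0,0.5,0,0,0,0,0,0,0.5,0,0,0,0,0,0,0.5,0,0,0,0,0,0,0.5,0,0,-0.02,0,0,0,0.5,0,0,-0.04,0,0,0]
}}

```text
clock: 42.1
eef_pos: [581.3, 216.0, 137.1]
ee_rot: [-0.001, 0.758, 0.652, -0.004]
wrist_force: [-0.3, -0.6, -0.7]
finger_gap: 42.6
```

Run:
```python
from h import *
plan([[466,62.2,160]],1.4218)
```

```text
t 42.1 pos [581.3 216.  137.1] psi 1.42 gap 42.6 F [-0.3 -0.6 -0.7] q7 -0.88 zaxis [-0.0074 -0.0035 -1.    ]
 turn [-0.0068  0.0046 -0.002 ]
 shift m [-0.1692 -0.0912 -0.0229] -> [466.  62. 160.]
```

>>> {"fn": "arm_command", "kwargs": {
  "series": [0.5,0,0,-0.03,0,0,0,0.5,-0.03,-0.018,0,0,0,0,0.5,-0.035,-0.018,0,0,0,0,0.5,-0.035,-0.018,0,0,0,0,0.5,-0.035,-0.018,0,0,0,0,0.5,-0.032,-0.018,0,0,0,0,0.5,0,0,0,0,0,0,0.5,0,0,0,0,0,0]
}}

```text
clock: 42.9
eef_pos: [469.5, 65.4, 170.5]
ee_rot: [0.001, 0.759, 0.651, 0.0]
wrist_force: [0.1, -0.1, 0.3]
finger_gap: 42.7
```

>>> {"fn": "arm_command", "kwargs": {
  "series": [0.5,0,0,0,0,0,0,0.5,0,0,0,0,0,0,0.5,0,0,0,0,0,0,0.5,0,0,0,0,0,0,0.5,0,0,0,0,0,0,0.5,0,0,0,0,0,0,0.5,0,0,0,0,0,0,0.5,0,0,0,0,0,0]
}}

```text
clock: 43.7
eef_pos: [469.2, 66.3, 170.3]
ee_rot: [-0.0, 0.758, 0.652, -0.0]
wrist_force: [-0.0, -0.3, -1.5]
finger_gap: 43.1
```

Run:
```python
from h import *
plan([[466,62.2,65.5]],1.4218)
snap('side','s20');snap('top','t20');s=cv2.imread('pics/s20.png');t=cv2.imread('pics/t20.png')
A=cv2.resize(s[180:280,310:430],None,fx=6,fy=5.8,interpolation=cv2.INTER_CUBIC)
cv2.imwrite('pics/c23.png',A)
cv2.imwrite('pics/c24.png',np.vstack([s[100:400,200:480],t[130:330,150:430]]))
```

```text
t 43.7 pos [469.2  66.3 170.3] psi 1.42 gap 43.1 F [-0.  -0.3 -1.5] q7 -0.6 zaxis [-1.e-04 -1.e-04 -1.e+00]
 turn [-0.0001  0.0001 -0.002 ]
 shift m [-0.0045 -0.0026  0.1048] -> [466.  62.  66.]
```

View pics/c23.png

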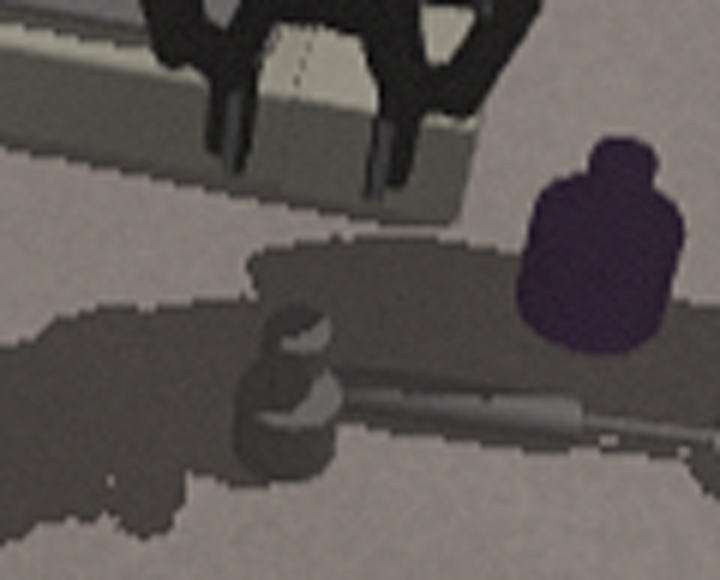

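View pics/c24.png

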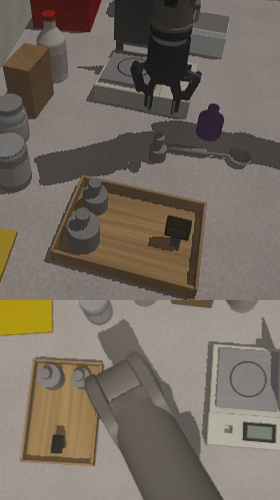

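The large and medium weights stand in the tray. The small knob is unmoved at side (359,235). Gripping it.

>>> {"fn": "arm_command", "kwargs": {
  "series": [0.5,-0.0045,-0.0025,0.035,0,0,0,0.5,0,0,0.035,0,0,0,0.5,0,0,0.034,0,0,0,0.5,0,0,0,0,0,0,0.5,0,0,0,0,0,0,0,0,0,0,0,0,0,0,0,0,0,0,0,0,0,0,0,0,0,0,0]
}}

```text
clock: 44.6
eef_pos: [467.4, 62.8, 68.2]
ee_rot: [0.001, 0.758, 0.652, 0.001]
wrist_force: [-1.8, 0.3, 8.2]
finger_gap: 24.0
```

>>> {"fn": "arm_command", "kwargs": {
  "series": [0,0,0,0,0,0,0,0,0,0,-0.02,0,0,0,0,0,0,-0.035,0,0,0,0,0,0,-0.035,0,0,0,0,0,0,-0.02,0,0,0,0,0,0,0,0,0,0,0,0,0,0,0,0,0,0,0,0,0,0,0,0]
}}

```text
clock: 45.4
eef_pos: [464.7, 61.6, 174.6]
ee_rot: [-0.001, 0.758, 0.652, -0.002]
wrist_force: [-0.7, 0.3, -5.0]
finger_gap: 23.7
```

Run:
```python
from h import *
plan([[546.3,-196.5,175]],1.4218)
snap('side','s21');s=cv2.imread('pics/s21.png')
cv2.imwrite('pics/c25.png',cv2.resize(s[150:290,280:450],None,fx=4,fy=4,interpolation=cv2.INTER_CUBIC))
```

```text
t 45.4 pos [464.7  61.6 174.6] psi 1.42 gap 23.7 F [-0.7  0.3 -5. ] q7 -0.58 zaxis [-3.5e-03 -7.0e-04 -1.0e+00]
 turn [-0.0033  0.0012 -0.0021]
 shift m [-0.2431  0.119  -0.0004] -> [ 546. -196.  175.]
```

View pics/c25.png

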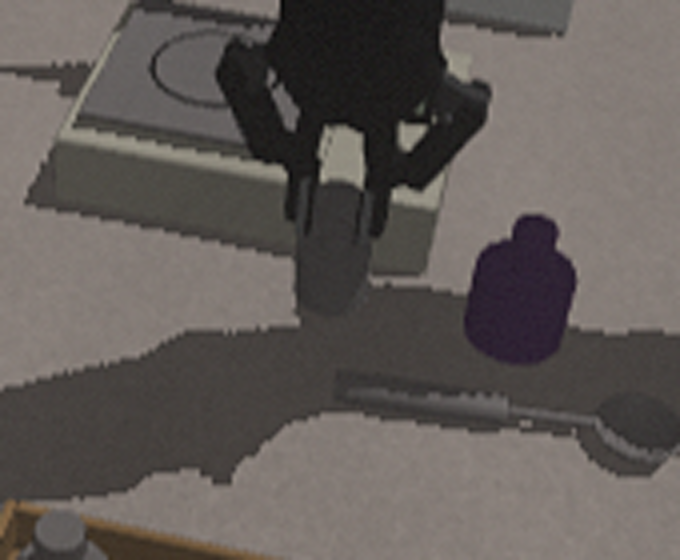

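>>> {"fn": "arm_command", "kwargs": {
  "series": [0,-0.02,0.01,0,0,0,0,0,-0.035,0.017,0,0,0,0,0,-0.038,0.019,0,0,0,0,0,-0.038,0.019,0,0,0,0,0,-0.038,0.019,0,0,0,0,0,-0.035,0.017,0,0,0,0,0,-0.025,0.012,0,0,0,0,0,-0.014,0.006,0,0,0,0]
}}

```text
clock: 46.25
eef_pos: [546.5, -199.8, 174.0]
ee_rot: [-0.001, 0.76, 0.65, -0.001]
wrist_force: [-0.1, -0.5, -3.1]
finger_gap: 24.0
```

>>> {"fn": "arm_command", "kwargs": {
  "series": [0,0,0,0.01,0,0,0,0,0,0,0.01,0,0,0,0,0,0,0,0,0,0,0,0,0,0,0,0,0,0,0,0,0,0,0,0,0,0,0,0,0,0,0,0,0,0,0,0,0,0,0,0,0,0,0,0,0]
}}

```text
clock: 47.05
eef_pos: [547.4, -195.9, 156.6]
ee_rot: [0.0, 0.758, 0.652, 0.0]
wrist_force: [-0.2, -0.7, -2.8]
finger_gap: 24.1
```

Run:
```python
from h import *
plan([[546.3,-196.5,138]],1.4218)
snap('side','s22');s=cv2.imread('pics/s22.png')
cv2.imwrite('pics/c26.png',cv2.resize(s[70:240,230:400],None,fx=3.5,fy=3.5,interpolation=cv2.INTER_CUBIC))
```

```text
t 47.05 pos [ 547.4 -195.9  156.6] psi 1.42 gap 24.1 F [-0.2 -0.7 -2.8] q7 -0.15 zaxis [ 5.e-04 -4.e-04 -1.e+00]
 turn [ 0.0005  0.0003 -0.002 ]
 shift m [-0.0007 -0.001   0.0186] -> [ 546. -196.  138.]
```

View pics/c26.png

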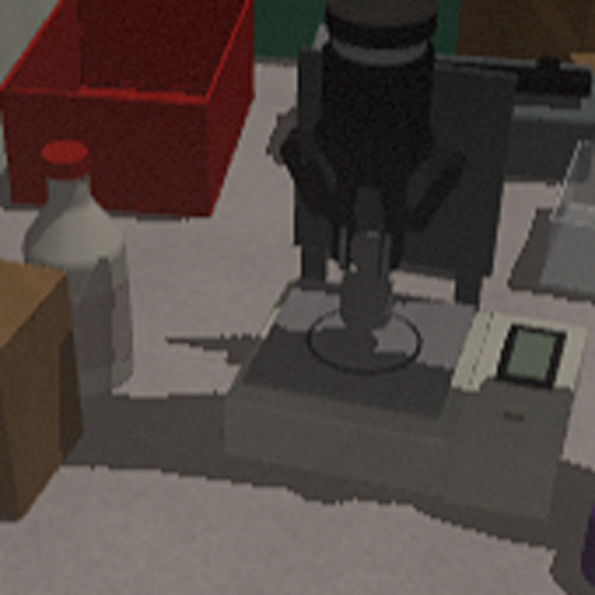

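The small weight hangs over the ring, at crop (367,315). Lowering.

>>> {"fn": "arm_command", "kwargs": {
  "series": [0,-0.0005,-0.001,0.006,0,0,0,0,0,0,0.006,0,0,0,0,0,0,0.005,0,0,0,0,0,0,0.002,0,0,0,0,0,0,0.001,0,0,0,0,0,0,0,0,0,0,0,0,0,0,0,0,0,0,0,0,0,0,0,0]
}}

```text
clock: 47.9
eef_pos: [546.4, -196.2, 136.6]
ee_rot: [0.0, 0.758, 0.652, 0.0]
wrist_force: [-0.2, -0.9, -3.5]
finger_gap: 24.1
```

>>> {"fn": "arm_command", "kwargs": {
  "series": [0,0,0,0.001,0,0,0,0,0,0,0.001,0,0,0,0,0,0,0.001,0,0,0,0,0,0,0,0,0,0,0,0,0,0,0,0,0,0,0,0,0,0,0,0,0,0,0,0,0,0,0,0,0,0,0,0,0,0]
}}

```text
clock: 48.7
eef_pos: [546.5, -196.2, 133.5]
ee_rot: [0.0, 0.758, 0.652, 0.0]
wrist_force: [0.0, 0.9, -0.0]
finger_gap: 23.9
```

>>> {"fn": "arm_command", "kwargs": {
  "series": [0,0,0,0.0005,0,0,0,0,0,0,0,0,0,0,0,0,0,0,0,0,0,0,0,0,0,0,0,0,0,0,0,0,0,0,0,0,0,0,0,0,0,0,0,0,0,0,0,0,0,0,0,0,0,0,0,0]
}}

```text
clock: 49.5
eef_pos: [546.4, -196.2, 132.9]
ee_rot: [0.0, 0.758, 0.652, 0.0]
wrist_force: [0.9, -0.2, 1.1]
finger_gap: 23.9
```

The pan now carries the weight, so I'll release it.

>>> {"fn": "arm_command", "kwargs": {
  "series": [0.5,0,0,0,0,0,0,0.5,0,0,0,0,0,0,0.5,0,0,0,0,0,0,0.5,0,0,0,0,0,0,0.5,0,0,-0.01,0,0,0,0.5,0,0,-0.03,0,0,0,0.5,0,0,-0.04,0,0,0,0.5,0,0,0,0,0,0]
}}

```text
clock: 50.3
eef_pos: [550.1, -196.1, 219.7]
ee_rot: [0.005, 0.758, 0.652, 0.004]
wrist_force: [0.6, 0.2, 0.7]
finger_gap: 42.8
```

>>> {"fn": "arm_command", "kwargs": {
  "series": [0.5,0,0,0,0,0,0,0.5,0,0,0,0,0,0,0.5,0,0,0,0,0,0,0.5,0,0,0,0,0,0,0.5,0,0,0,0,0,0,0.5,0,0,0,0,0,0,0.5,0,0,0,0,0,0,0.5,0,0,0,0,0,0]
}}

```text
clock: 51.1
eef_pos: [546.2, -196.2, 212.8]
ee_rot: [-0.0, 0.758, 0.652, -0.0]
wrist_force: [-0.8, -0.1, -0.2]
finger_gap: 42.8
```

>>> {"fn": "arm_command", "kwargs": {
  "series": [0.5,0,0,0,0,0,0,0.5,0,0,0,0,0,0,0.5,0,0,0,0,0,0,0.5,0,0,0,0,0,0,0.5,0,0,0,0,0,0,0.5,0,0,0,0,0,0,0.5,0,0,0,0,0,0,0.5,0,0,0,0,0,0]
}}

```text
clock: 51.9
eef_pos: [546.2, -196.2, 212.8]
ee_rot: [-0.0, 0.758, 0.652, -0.0]
wrist_force: [-0.2, -0.6, -0.3]
finger_gap: 42.5
```

Run:
```python
from h import *
L=tr(5,0)
plan([[546.3,-196.5,133],[546.3,-196.5,185],[L[0],L[1],185]],1.4218)
snap('side','s23');s=cv2.imread('pics/s23.png')
cv2.imwrite('pics/c27.png',cv2.resize(s[70:240,230:400],None,fx=3.5,fy=3.5,interpolation=cv2.INTER_CUBIC))
```

```text
t 51.9 pos [ 546.2 -196.2  212.8] psi 1.42 gap 42.5 F [-0.2 -0.6 -0.3] q7 -0.12 zaxis [-1.e-04 -0.e+00 -1.e+00]
 turn [-0.0001  0.     -0.0019]
 shift m [-0.0002  0.0002  0.0798] -> [ 546. -196.  133.]
 shift m [ 0.     0.    -0.052] -> [ 546. -196.  185.]
 shift m [ 0.454  -0.1069  0.    ] -> [508. 268. 185.]
```

View pics/c27.png

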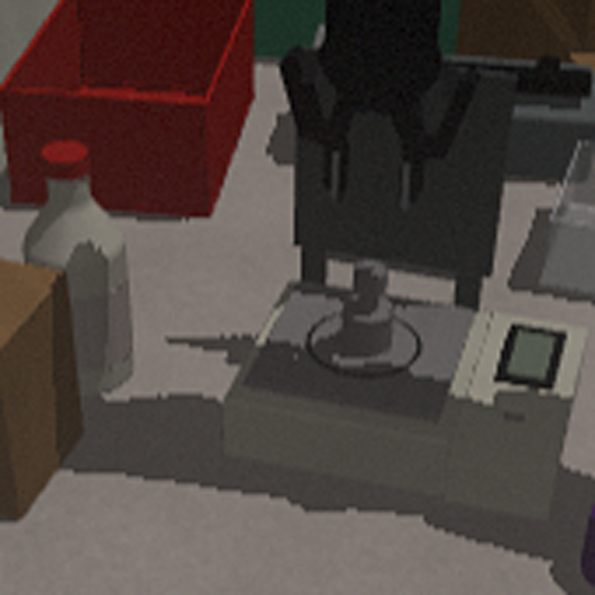

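>>> {"fn": "arm_command", "kwargs": {
  "series": [0.5,0,0,0,0,0,0,0.5,0,0,0,0,0,0,0.5,0,0,0,0,0,0,0.5,0,0,0,0,0,0,0.5,0,0,0,0,0,0,0.5,0,0,0,0,0,0,0.5,0,0,0,0,0,0,0.5,0,0,0,0,0,0]
}}

```text
clock: 52.75
eef_pos: [546.2, -196.2, 212.8]
ee_rot: [0.0, 0.758, 0.652, -0.0]
wrist_force: [0.7, -0.2, 0.2]
finger_gap: 43.1
```

Run:
```python
from h import *
print(onz('side',(230+371/3.5-.5,70+267/3.5-.5),133))
```

```text
[ 545.22179262 -196.68281754  133.        ]
```

>>> {"fn": "arm_command", "kwargs": {
  "series": [0.5,0,0,0.03,0,0,0,0.5,0,0,0.03,0,0,0,0.5,0,0,0.02,0,0,0,0.5,0,0,0,0,0,0,0.5,0,0,0,0,0,0,0,0,0,0,0,0,0,0,0,0,0,0,0,0,0,0,0,0,0,0,0]
}}

```text
clock: 53.55
eef_pos: [546.9, -196.3, 134.1]
ee_rot: [0.001, 0.758, 0.652, 0.001]
wrist_force: [-0.2, 1.4, 1.9]
finger_gap: 24.0
```

>>> {"fn": "arm_command", "kwargs": {
  "series": [0,0,0,-0.01,0,0,0,0,0,0,-0.02,0,0,0,0,0,0,-0.025,0,0,0,0,0.014,-0.003,0,0,0,0,0,0.03,-0.007,0,0,0,0,0,0.04,-0.0095,0,0,0,0,0,0.04,-0.0095,0,0,0,0,0,0.04,-0.0095,0,0,0,0]
}}

```text
clock: 54.35
eef_pos: [531.1, -25.5, 186.6]
ee_rot: [-0.001, 0.758, 0.652, -0.001]
wrist_force: [2.0, 0.8, -3.5]
finger_gap: 24.0
```

>>> {"fn": "arm_command", "kwargs": {
  "series": [0,0.04,-0.0095,0,0,0,0,0,0.04,-0.0095,0,0,0,0,0,0.04,-0.0095,0,0,0,0,0,0.04,-0.0095,0,0,0,0,0,0.04,-0.0095,0,0,0,0,0,0.04,-0.0095,0,0,0,0,0,0.03,-0.007,0,0,0,0,0,0.02,-0.004,0,0,0,0]
}}

```text
clock: 55.15
eef_pos: [505.8, 273.1, 186.7]
ee_rot: [-0.002, 0.756, 0.654, -0.0]
wrist_force: [0.0, 0.2, -2.7]
finger_gap: 24.3
```

>>> {"fn": "arm_command", "kwargs": {
  "series": [0,0,0,0.03,0,0,0,0,0,0,0.03,0,0,0,0,0,0,0,0,0,0,0,0,0,0,0,0,0,0,0,0,0,0,0,0,0,0,0,0,0,0,0,0,0,0,0,0,0,0,0,0,0,0,0,0,0]
}}

```text
clock: 55.95
eef_pos: [509.5, 268.8, 128.6]
ee_rot: [0.0, 0.759, 0.652, 0.001]
wrist_force: [-0.1, 0.7, -3.3]
finger_gap: 24.0
```

Run:
```python
from h import *
L=tr(5,0)
plan([[L[0],L[1],73.5]],1.4218)
snap('side','s24')
```

```text
t 55.95 pos [509.5 268.8 128.6] psi 1.42 gap 24.0 F [-0.1  0.7 -3.3] q7 -1.03 zaxis [ 1.3e-03  6.0e-04 -1.0e+00]
 turn [ 0.0012 -0.0008 -0.0023]
 shift m [-0.0007 -0.0015  0.0551] -> [508. 268.  74.]
```

View pics/s24.png

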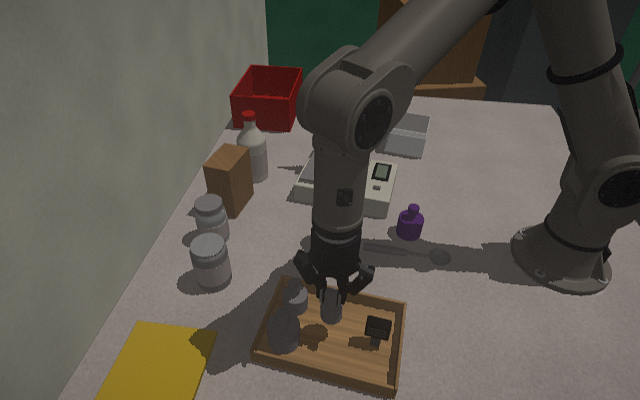

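The small weight is held clear of the others at (332,305). Lowering.

>>> {"fn": "arm_command", "kwargs": {
  "series": [0,0,0,0.015,0,0,0,0,0,0,0.015,0,0,0,0,0,0,0.012,0,0,0,0,0,0,0.006,0,0,0,0,0,0,0.003,0,0,0,0,0,0,0.002,0,0,0,0,0,0,0,0,0,0,0,0,0,0,0,0,0]
}}

```text
clock: 56.8
eef_pos: [508.0, 268.8, 76.7]
ee_rot: [0.0, 0.758, 0.652, -0.001]
wrist_force: [-5.7, -3.3, 10.2]
finger_gap: 23.8
```

>>> {"fn": "arm_command", "kwargs": {
  "series": [0,0,0,-0.001,0,0,0,0,0,0,0,0,0,0,0.45,0,0,0,0,0,0,0.45,0,0,0,0,0,0,0.45,0,0,0,0,0,0,0.45,0,0,-0.015,0,0,0,0.45,0,0,-0.03,0,0,0,0.45,0,0,-0.04,0,0,0]
}}

```text
clock: 57.6
eef_pos: [508.3, 267.9, 161.0]
ee_rot: [-0.0, 0.758, 0.652, -0.002]
wrist_force: [0.6, -0.2, 0.3]
finger_gap: 38.6
```

Run:
```python
from h import *
H=sc(0,-88)
plan([[H[0],H[1]+60,350],[H[0],H[1]-4,350],[H[0],H[1]-4,291]],YS+np.pi/2)
```

```text
t 57.6 pos [508.3 267.9 161. ] psi 1.42 gap 38.6 F [ 0.6 -0.2  0.3] q7 -1.01 zaxis [-0.003  -0.0014 -1.    ]
 turn [-0.0028  0.0018 -0.0017]
 shift m [-0.4849  0.0979 -0.189 ] -> [ 533. -226.  350.]
 shift m [-0.0633  0.0095  0.    ] -> [ 533. -290.  350.]
 shift m [0.    0.    0.059] -> [ 533. -290.  291.]
```

>>> {"fn": "arm_command", "kwargs": {
  "series": [0.45,0,0,-0.04,0,0,0,0.45,-0.02,0.004,-0.04,0,0,0,0.45,-0.035,0.007,-0.03,0,0,0,0.45,-0.035,0.007,-0.03,0,0,0,0.45,-0.035,0.007,-0.03,0,0,0,0.45,-0.035,0.007,-0.02,0,0,0,0.45,-0.035,0.007,0,0,0,0,0.45,-0.035,0.007,0,0,0,0]
}}

```text
clock: 58.4
eef_pos: [520.3, 33.5, 353.1]
ee_rot: [0.001, 0.758, 0.652, 0.002]
wrist_force: [-0.3, 0.5, -0.5]
finger_gap: 38.1
```

>>> {"fn": "arm_command", "kwargs": {
  "series": [0.45,-0.035,0.007,0,0,0,0,0.45,-0.035,0.007,0,0,0,0,0.45,-0.035,0.007,0,0,0,0,0.45,-0.035,0.007,0,0,0,0,0.45,-0.035,0.007,0,0,0,0,0.45,-0.035,0.007,0,0,0,0,0.45,-0.02,0.004,0,0,0,0,0.45,0,0,0,0,0,0]
}}

```text
clock: 59.2
eef_pos: [530.4, -204.7, 351.0]
ee_rot: [0.001, 0.761, 0.649, -0.001]
wrist_force: [-1.0, -0.5, -0.1]
finger_gap: 38.2
```

Run:
```python
from h import *
H=sc(0,-88)
plan([[531.6,-290.9,350],[531.6,-290.9,288.4]],YS+np.pi/2)
snap('side','s25');snap('top','t25')
```

```text
t 59.2 pos [ 530.4 -204.7  351. ] psi 1.412 gap 38.2 F [-1.  -0.5 -0.1] q7 -0.03 zaxis [ 2.0e-04 -1.8e-03 -1.0e+00]
 turn [ 0.0004  0.0018 -0.0094]
 shift m [-0.085  0.014  0.001] -> [ 532. -291.  350.]
 shift m [0.     0.     0.0616] -> [ 532. -291.  288.]
```

View pics/s25.png

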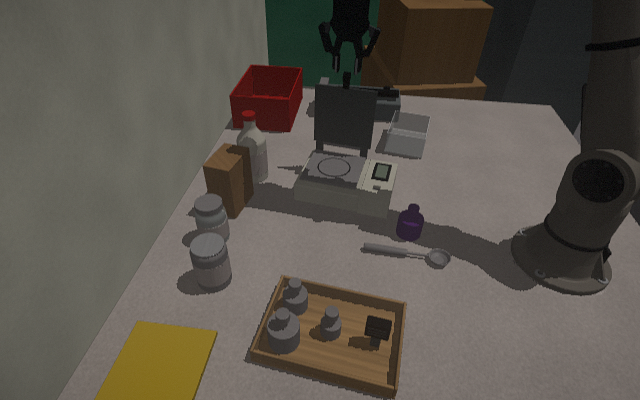

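View pics/t25.png

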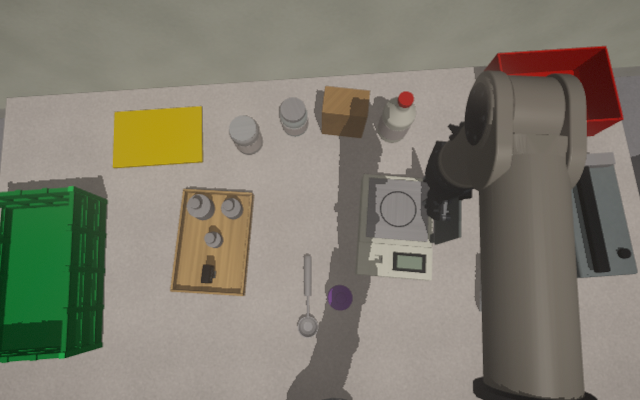

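All weights and the plug stand in the tray, the pan is empty and the ear is at side (346,79). Moving over the ear.

>>> {"fn": "arm_command", "kwargs": {
  "series": [0.45,-0.03,0.005,0,0,0,0,0.45,-0.03,0.005,0,0,0,0,0.45,-0.021,0.002,0,0,0,0,0.45,0,0,0,0,0,0,0.45,0,0,0,0,0,0,0.45,0,0,0,0,0,0,0.45,0,0,0,0,0,0,0.45,0,0,0,0,0,0]
}}

```text
clock: 60.1
eef_pos: [530.9, -280.4, 351.2]
ee_rot: [0.0, 0.758, 0.653, 0.0]
wrist_force: [-0.1, 0.5, -0.7]
finger_gap: 38.7
```

Run:
```python
from h import *
plan([[531.6,-290.9,350],[531.6,-290.9,288.4]],YS+np.pi/2)
snap('side','s26');s=cv2.imread('pics/s26.png')
cv2.imwrite('pics/c28.png',cv2.resize(s[0:170,270:430],None,fx=3.5,fy=3.5,interpolation=cv2.INTER_CUBIC))
```

```text
t 60.1 pos [ 530.9 -280.4  351.2] psi 1.422 gap 38.7 F [-0.1  0.5 -0.7] q7 0.09 zaxis [ 4.e-04 -0.e+00 -1.e+00]
 turn [ 0.0004 -0.      0.0004]
 shift m [-0.0103  0.0022  0.0012] -> [ 532. -291.  350.]
 shift m [0.     0.     0.0616] -> [ 532. -291.  288.]
```

View pics/c28.png

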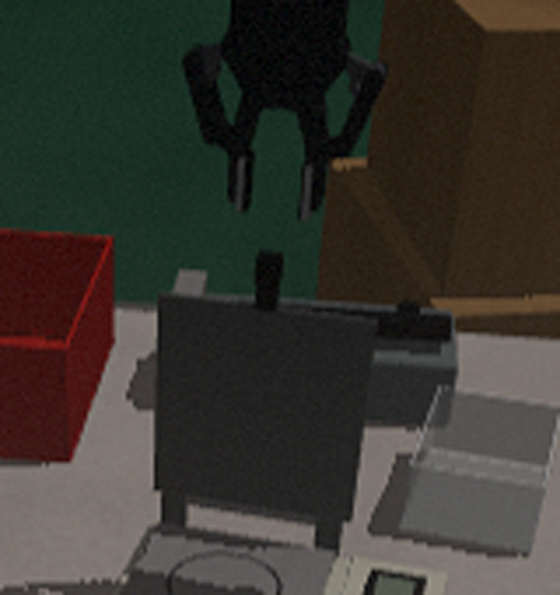

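>>> {"fn": "arm_command", "kwargs": {
  "series": [0.45,-0.0105,0.001,0.02,0,0,0,0.45,0,0,0.022,0,0,0,0.45,0,0,0.02,0,0,0,0.45,0,0,0,0,0,0,0,0,0,0,0,0,0,0,0,0,0,0,0,0,0,0,0,0,0,0,0,0,0,0,0,0,0,0]
}}

```text
clock: 60.95
eef_pos: [531.2, -292.4, 290.2]
ee_rot: [0.001, 0.758, 0.652, 0.001]
wrist_force: [2.4, 0.2, 1.8]
finger_gap: 14.7
```

Run:
```python
from h import *
plan([])
a=np.linspace(1.59,0,17)
print(np.c_[200*np.diff(np.cos(a)),-200*np.diff(np.sin(a))].round(1).tolist())
snap('side','s27');s=cv2.imread('pics/s27.png')
cv2.imwrite('pics/c29.png',cv2.resize(s[0:170,270:430],None,fx=3.5,fy=3.5,interpolation=cv2.INTER_CUBIC))
```

```text
t 60.95 pos [ 531.2 -292.4  290.2] psi 1.42 gap 14.7 F [2.4 0.2 1.8] q7 0.09 zaxis [ 0.0033 -0.001  -1.    ]
[[19.9, 0.6], [19.7, 2.6], [19.3, 4.5], [18.8, 6.4], [18.1, 8.2], [17.2, 10.0], [16.1, 11.7], [14.9, 13.2], [13.5, 14.6], [12.0, 15.9], [10.3, 17.0], [8.6, 17.9], [6.8, 18.7], [4.9, 19.3], [3.0, 19.6], [1.0, 19.8]]
```

View pics/c29.png

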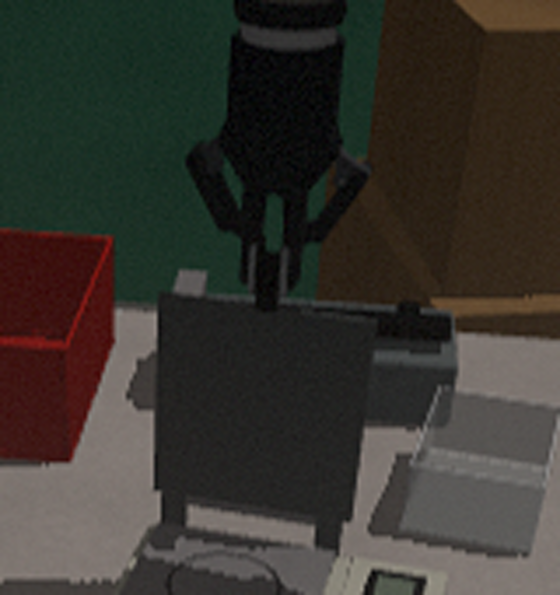

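The ear is gripped at gap 14.7 mm. Folding it down along the arc.

>>> {"fn": "arm_command", "kwargs": {
  "series": [0,0.02,0,0.0005,0,0,0,0,0.0195,0,0.0025,0,0,0,0,0.0195,0,0.0045,0,0,0,0,0.019,0,0.0065,0,0,0,0,0.018,0,0.008,0,0,0,0,0.017,0,0.01,0,0,0,0,0.016,0,0.0115,0,0,0,0,0.015,0,0.013,0,0,0]
}}

```text
clock: 61.8
eef_pos: [553.2, -149.0, 235.3]
ee_rot: [0.003, 0.758, 0.652, 0.001]
wrist_force: [1.4, 0.2, 7.3]
finger_gap: 15.1
```

>>> {"fn": "arm_command", "kwargs": {
  "series": [0,0.0135,0,0.0145,0,0,0,0,0.012,0,0.016,0,0,0,0,0.0105,0,0.017,0,0,0,0,0.0085,0,0.018,0,0,0,0,0.007,0,0.0185,0,0,0,0,0.005,0,0.019,0,0,0,0,0,0,0,0,0,0,0,0,0,0,0,0,0]
}}

```text
clock: 62.6
eef_pos: [562.0, -91.4, 130.2]
ee_rot: [0.0, 0.758, 0.653, 0.003]
wrist_force: [3.3, 3.6, -1.1]
finger_gap: 15.1
```

Run:
```python
from h import *
plan([[*sc(0,112)[:2],91]])
snap('side','s28');s=cv2.imread('pics/s28.png')
cv2.imwrite('pics/c30.png',cv2.resize(s[80:230,270:430],None,fx=3.8,fy=3.8,interpolation=cv2.INTER_CUBIC))
```

```text
t 62.6 pos [562.  -91.4 130.2] psi 1.422 gap 15.1 F [ 3.3  3.6 -1.1] q7 -0.34 zaxis [ 0.0041  0.0033 -1.    ]
 shift m [0.0029 0.0002 0.0392] -> [563. -88.  91.]
```

View pics/c30.png

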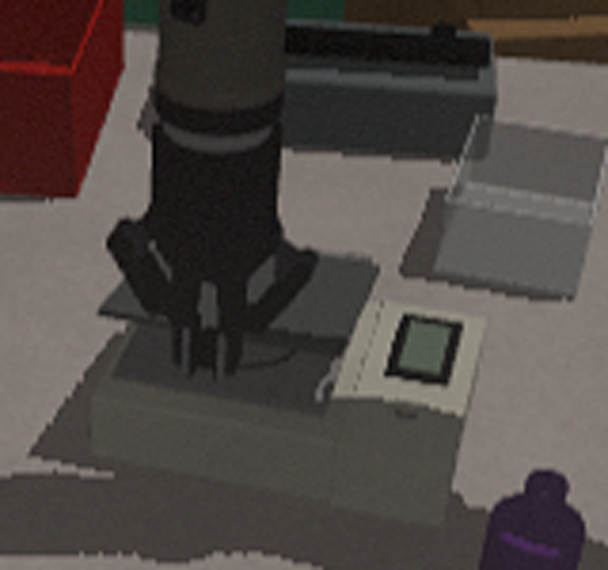

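>>> {"fn": "arm_command", "kwargs": {
  "series": [0,0.002,0,0.01,0,0,0,0,0.001,0,0.01,0,0,0,0,0,0,0.01,0,0,0,0,0,0,0.008,0,0,0,0,0,0,0.002,0,0,0,0,0,0,0,0,0,0,0,0,0,0,0,0,0,0,0,0,0,0,0,0]
}}

```text
clock: 63.45
eef_pos: [562.6, -87.8, 90.7]
ee_rot: [0.0, 0.758, 0.653, 0.003]
wrist_force: [2.5, 6.2, 4.2]
finger_gap: 14.9
```

>>> {"fn": "arm_command", "kwargs": {
  "series": [0,0,0,0.001,0,0,0,0,0,0,0.001,0,0,0,0,0,0,0.001,0,0,0,0,0,0,0,0,0,0,0,0,0,0,0,0,0,0,0,0,0,0,0,0,0,0,0,0,0,0,0,0,0,0,0,0,0,0]
}}

```text
clock: 64.25
eef_pos: [562.7, -87.8, 90.4]
ee_rot: [0.001, 0.758, 0.653, 0.003]
wrist_force: [-1.8, 5.8, 18.1]
finger_gap: 14.9
```

Run:
```python
from h import *
plan([])
snap('side','s29');s=cv2.imread('pics/s29.png')
cv2.imwrite('pics/c31.png',cv2.resize(s[80:230,270:430],None,fx=3.8,fy=3.8,interpolation=cv2.INTER_CUBIC))
```

```text
t 64.25 pos [562.7 -87.8  90.4] psi 1.422 gap 14.9 F [-1.8  5.8 18.1] q7 -0.37 zaxis [ 0.005   0.0019 -1.    ]
```

View pics/c31.png

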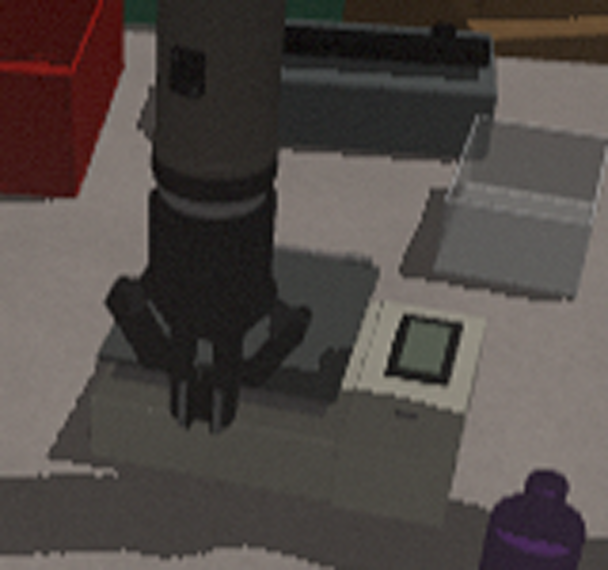

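The cover meets its stop (18 N, z no longer falling). I'll release, rise straight up and verify.

>>> {"fn": "arm_command", "kwargs": {
  "series": [0,0,0,-0.001,0,0,0,0.5,0,0,0,0,0,0,0.5,0,0,0,0,0,0,0.5,0,0,0,0,0,0,0.5,0,0,0,0,0,0,0.5,0,0,-0.02,0,0,0,0.5,0,0,-0.04,0,0,0,0.5,0,0,-0.04,0,0,0]
}}

```text
clock: 65.1
eef_pos: [559.5, -91.7, 187.1]
ee_rot: [-0.001, 0.759, 0.652, -0.001]
wrist_force: [0.6, -0.7, 1.2]
finger_gap: 42.6
```

>>> {"fn": "arm_command", "kwargs": {
  "series": [0.5,0,0,-0.04,0,0,0,0.5,0,-0.03,-0.03,0,0,0,0.5,0.03,-0.03,0,0,0,0,0.5,0.03,-0.03,0,0,0,0,0.5,0,0,0,0,0,0,0.5,0,0,0,0,0,0,0.5,0,0,0,0,0,0,0.5,0,0,0,0,0,0]
}}

```text
clock: 65.9
eef_pos: [481.2, -19.8, 256.9]
ee_rot: [-0.0, 0.759, 0.651, -0.0]
wrist_force: [0.3, -0.4, -0.3]
finger_gap: 42.5
```

Run:
```python
from h import *
plan([])
s=snap('side','s30')[:,:,::-1];t=snap('top','t30')[:,:,::-1]
im=np.clip(cv2.resize(s[120:225,280:410],None,fx=6,fy=5.6,interpolation=cv2.INTER_CUBIC).astype(int)*1.6,0,255).astype(np.uint8)
for a,c in((0,(0,0,255)),(.08,(0,255,0))):
  for x,l in((-82.5,172),(82.5,172),(0,200)):
    q=(proj('side',sc(x,-86+l*np.cos(a),87.5+l*np.sin(a)))+.5-[280,120])*[6,5.6]
    cv2.circle(im,tuple(int(v) for v in q),3,c,-1)
cv2.imwrite('pics/c32.png',im)
```

```text
t 65.9 pos [481.2 -19.8 256.9] psi 1.417 gap 42.5 F [ 0.3 -0.4 -0.3] q7 -0.34 zaxis [-5.e-04  3.e-04 -1.e+00]
```

View pics/c32.png

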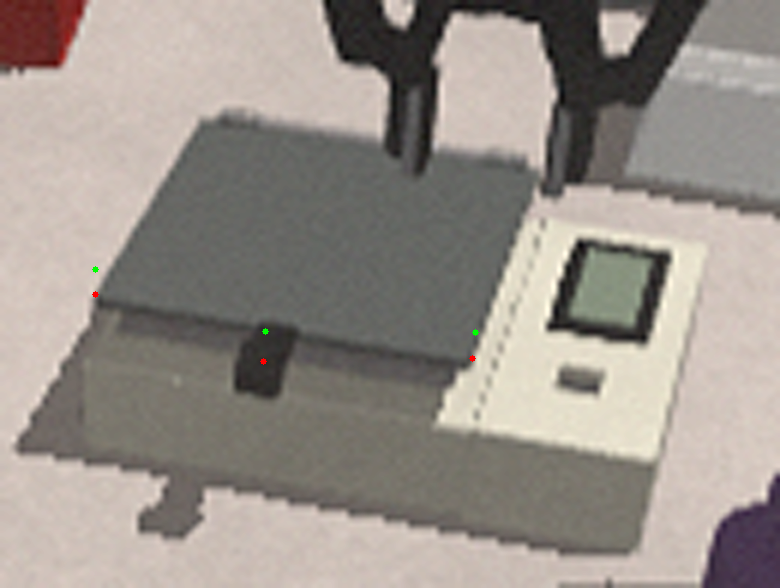

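View pics/s30.png

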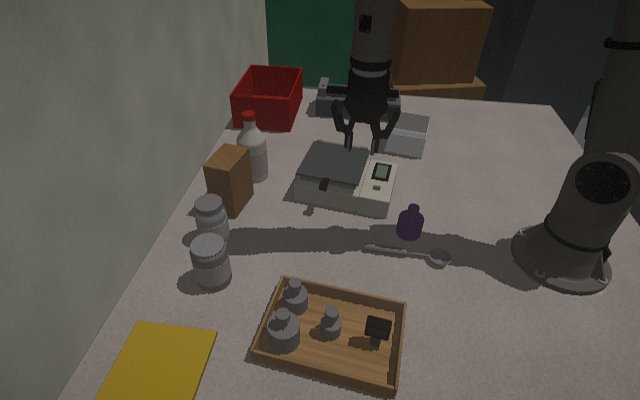

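The free-edge corners sit on the predicted "shut" marks (red, 0 rad), clear of the 0.08 rad marks. Plug and three weights stand in the tray and the bystanders look unmoved. Handing in.

Run:
```python
from h import *
print(r.hand_in())
```

```text
the job is handed in; nothing more can be done
None
```

The job is done and handed in at about 66 s of the 210 s. `hand_in` reports no verdict, so what follows rests on my own checks.

**What I did:**
- I pulled the lock plug and set it in the tray.
- I stood the cover upright.
- All three weights were present. I set each on the pan, largest first, lowering it until the pan carried nearly all its weight. I let each rest about 2.5 s before it went upright into the tray.
- I folded the cover down against its stop.

The medium weight was knocked about 3 cm aside while I handled the large one. I measured it again before gripping it.

**Last checks:**
- **Tray:** the side view shows the plug and all three weights standing in it.
- **Cover:** its free-edge corners lie on the predicted shut position, clear of the 0.08 rad limit.
- **Bystanders:** the jar, can, bottle and carton look unmoved by eye; I did not measure them.
- **Arm:** the gripper is open and clear of everything.

**Disagreements:**
- **Pan centre:** the two camera views differed by about 5 mm, so I used a value between them. By the side view the large and small knobs stood within about 3 mm of it; the medium I judged by eye only.
- **Small weight:** it met the tray floor about 2 mm sooner than I expected, with about 10 N.

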